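# Sort out the pipe coupons and space the clevis before welding

### The job

Make the bench ready for welding: the three pipe stubs lie on each other's V-rests, so bring each one onto the rest painted in its own band colour, lying properly in the V and centred on the rest. Use the empty wooden rest to park on, and never lay a pipe down on the dirty bench. Also slide the copper spacer upright between the two lugs of the red-brown clevis, fully down on its base and centred, so that the lugs cannot pull together; leave the paste jar standing where it is.

Things in the scene. Friction and masses are not known exactly. Their poses are not given: they have to be found in the camera images.
- pipe_blue_mid (a point): bright stainless-steel pipe stub with a blue paint band at each end: 48 mm outside diameter, 120 mm long, 0.48 kg, lying level. This point is at the middle of its axis, half-way up; its x axis runs along the pipe (either way round). Grip it across its diameter at mid-length, from above.
- pipe_yellow_mid (a point): brown rusty carbon-steel pipe stub with a yellow paint band at each end: 48 mm outside diameter, 120 mm long, 0.48 kg, lying level. This point is at the middle of its axis, half-way up; its x axis runs along the pipe (either way round). Grip it across its diameter at mid-length, from above.
- pipe_green_mid (a point): pale matt aluminium pipe stub with a green paint band at each end: 48 mm outside diameter, 120 mm long, 0.17 kg, lying level. This point is at the middle of its axis, half-way up; its x axis runs along the pipe (either way round). Grip it across its diameter at mid-length, from above.
- rest_blue_seat (a point): blue-painted V-rest, the place of the pipe with blue bands; fixed to the bench. Base 100 x 76 x 10 mm, two 12 mm thick upright 90-degree V plates 72 mm apart (centres), open between for fingers; tops 60 mm above the bench. This point: where the middle of a seated pipe's axis lies, 64 mm above the bench, 34 mm above the V's bottom; x runs along the V, as the pipe lies.
- rest_yellow_seat (a point): yellow-painted V-rest, the place of the pipe with yellow bands; fixed to the bench. Base 100 x 76 x 10 mm, two 12 mm thick upright 90-degree V plates 72 mm apart (centres), open between for fingers; tops 60 mm above the bench. This point: where the middle of a seated pipe's axis lies, 64 mm above the bench, 34 mm above the V's bottom; x runs along the V, as the pipe lies.
- rest_green_seat (a point): green-painted V-rest, the place of the pipe with green bands; fixed to the bench. Base 100 x 76 x 10 mm, two 12 mm thick upright 90-degree V plates 72 mm apart (centres), open between for fingers; tops 60 mm above the bench. This point: where the middle of a seated pipe's axis lies, 64 mm above the bench, 34 mm above the V's bottom; x runs along the V, as the pipe lies.
- rest_timber_seat (a point): light-wood V-rest, empty at the start, spare place to park a pipe; fixed to the bench. Base 100 x 76 x 10 mm, two 12 mm thick upright 90-degree V plates 72 mm apart (centres), open between for fingers; tops 60 mm above the bench. This point: where the middle of a seated pipe's axis lies, 64 mm above the bench, 34 mm above the V's bottom; x runs along the V, as the pipe lies.
- spacer_mid (a point): copper spacer block, 50 x 20 mm and 60 mm tall, 0.53 kg, standing loose on the bench. This point is its centre, 30 mm above its foot; its x axis runs along the 50 mm width, its y axis through the 20 mm thickness, z up. Grip it across the 50 mm width, from above.
- clevis_seat (a point): red-brown clevis fixed to the bench: base 110 x 80 x 10 mm, two upright round-topped lugs (40 mm long, 12 mm thick, tops 54 mm above the bench) across a 23 mm gap, inner top edges bevelled 4 mm; gap open above and at both ends. This point: where the spacer's centre lies when fully home, mid-gap, 40 mm above the bench; x runs along the gap (as the spacer's 50 mm width then lies), y across it.
- jar_mid (a point): bystander: closed grey jar of anti-spatter paste with black cap, 72 mm diameter, 70 mm tall, standing on the bench. This point is its centre, half-way up.

How it is judged:
By the outcome, as a careful person would: the job done as asked, in the order asked, and still so for the second after the job is handed in, with the robot touching nothing.
It also fails if it takes over 125 s, if anything falls off the work surface, if the arm or the gripper's body presses on something with over 40 N, if the wrist force passes 120 N, or if a joint passes its speed limit or range.

### The arm

A 6-joint arm with a two-finger parallel gripper is mounted at the origin on the work surface. World frame = base frame: x ahead of the robot, y to its left, z up, the work surface at z = 0. Lengths are in m, angles in degrees, forces in N, time in s.
With the tool pointing down it reaches from about 0.275 to 0.85 m from the base axis. Payload 19 kg.
Tool frame: the origin (TCP) lies at the very end of the fingers, on their centre line; the grasp point (between the pads) lies 19 mm behind it; x points along the fingers, y is the direction in which the jaws open and shut, and the axes are right-handed (so a half turn about x gives the same grasp; the last joint's range is limited). The gripper opens to 85 mm and grips with 20 to 120 N. Pads are 22 mm wide; open, the fingers measure 114 mm over their backs; the gripper's body (76 mm by 85 mm) begins 54 mm behind the grasp point. The pads swing forward as they close: fully open they stand 13 mm farther back than shut.
Start: joints at [58.098, 8.623, 82.357, -0, 89.026, -7.678], TCP at [0.236, 0.524, 0.231] pointing down, gripper open.
Joint ranges: [-160.23, 160.23], [-39.13, 120.54], [6.94, 153.29], [-79.49, 259.48], [9.18, 160.14], [-161.06, 161.06]. Speed limits (degrees/s): [108.29, 108.29, 127.2, 172.46, 172.46, 172.46].

### API

Orientations are given as a 3x3 rotation matrix whose columns are the frame's x, y, z axes.
In Python, from bench import ctrl, cams gives the robot as it stands.
- The arm moves only by the tool drive_tool, never from a script. Its argument "plan" is a list of rows, each a list of 2 entries, a list of its own where there are three numbers: the shift along the world's x, y, z in mm, then the turn, a rotation vector about the world's x, y, z in rad. In form: [[[x, y, z], [rx, ry, rz]], ...]. A call has 1 to 10 rows; each row is the pose to reach, as a shift and turn from the pose commanded when the call began; what a row does not reach only later rows make up. A row lasts 1/10 s, in which the tool goes at most 50 mm and 8.59 degrees, less where a joint would pass 70% of its speed; a pose out of reach is approached as far as the arm can. A call with a gripper value outside its range is refused whole. "gripper" is the finger opening in mm, from 0 to 85.4, set as the call begins (left out, the last holds). The fingers move at their own pace and stop on an object; "force" is the grip in N (left out, the last holds). Time passes only in rows, so rows that repeat a pose let the fingers close. It gives the time, the measured TCP pose, the force and the opening at its end, in the units of the state.
- ctrl.sense(): the state, without advancing time (a new reading comes with each control period).
- cams.capture(name): name is "scene" or "side" or "wrist"; returns the picture (400x640x3 uint8, red, green, blue); there is no depth.
- cams.camera_model(name): a dict with "fx", "fy", "cx", "cy" (pixels), "world_from_camera" (4x4, takes a point from camera to world coordinates); the wrist camera has in their place "tool_from_camera" (4x4, takes a point from camera to tool coordinates, whose origin is the TCP and whose axes are the tool frame's). Camera axes: x right, y up, looking along -z (the intrinsics and any distortion apply to the point x, -y, -z); pixel columns grow to the right and rows downward; lengths in m; the calibration is good to about 2 mm. A picture is of the moment at which its call begins: read the wrist's pose just before it. camera_model takes no time and is no camera call.
- ctrl.close_job(): hands the job in, once; it reports no verdict.
The state is a dict: "t": time; "qpos": joint angles; "qd": joint speeds; "joint_efforts": joint torques, N m; "eef_pos": TCP position; "ee_rot": TCP orientation; "ft_force": force on the tool from outside, world axes, zero at the start; "ft_torque": the same for the moment, N m; "opening": opening from 0.0 (shut) to 1.0 (fully open).
Only numpy, scipy, OpenCV 4.12 (cv2) and the standard library are available. Lean on these libraries where they do the work, as an engineer would, in place of code of your own. Each camera call takes 0.05 s, during which the arm holds its last target.

## Working session

There is one attempt and no reset: what is moved stays moved. The work goes in short steps, Python scripts to look and compute and a tool call to move; the robot and the scene stay as the last step left them, time stands still between calls to the robot, and variables do not carry over. Pictures are saved under pics/ and viewed, and the job is handed in when it is done.

Besides the shell and the picture viewer there is one more tool, called after "Call:" by a JSON object that holds its "fn" and its "kwargs". drive_tool: Moves the arm, as the interface text tells. Its arguments: {"type":"object","properties":{"plan":{"type":"array","items":{"type":"array"}},"gripper":{"type":"number"},"force":{"type":"number"}},"required":["plan"]}

```bash
ls; mkdir -p pics; python3 - <<'E'
from bench import ctrl,cams
import cv2,numpy as np
np.set_printoptions(precision=4,suppress=True)
s=ctrl.sense();print(s)
for n in ["scene","side","wrist"]:
    m=cams.camera_model(n);print(n,m)
    cv2.imwrite(f"pics/{n}0.png",cams.capture(n)[:,:,::-1])
E
```

```text
pics
{'t': 0.0, 'qpos': array([58.0984,  8.6493, 82.3916, -0.0002, 89.0266, -7.6756]), 'qd': array([ 0.0529,  0.0898,  0.0479,  0.0352, -0.0044, -0.0245]), 'joint_efforts': array([ -0.0007, -71.3087, -57.0848,  -0.0004,   0.0096,   0.0001]), 'eef_pos': array([0.2358, 0.5242, 0.2307]), 'ee_rot': array([[-0.0006,  0.4103,  0.9119],
       [-0.001 ,  0.9119, -0.4103],
       [-1.    , -0.0012, -0.0002]]), 'ft_force': array([-0.5164, -0.3057, -1.2593]), 'ft_torque': array([-0.0446,  0.0719,  0.0243]), 'opening': 1.0020379717322105}
scene {'fx': 469.2551840796915, 'fy': 469.2551840796915, 'cx': 314.507760838652, 'cy': 198.45762929675456, 'world_from_camera': array([[ 0.861 , -0.4445,  0.2474,  0.8431],
       [ 0.5086,  0.7421, -0.4367, -0.5947],
       [ 0.0105,  0.5018,  0.8649,  1.0732],
       [ 0.    ,  0.    ,  0.    ,  1.    ]])}
side {'fx': 391.94745108033095, 'fy': 391.94745108033095, 'cx': 318.5989042011528, 'cy': 202.6369427554858, 'world_from_camera': array([[-0.6521,  0.5861, -0.4809,  0.119 ],
       [-0.758 , -0.4966,  0.4228,  0.2808],
       [ 0.0089,  0.6402,  0.7681,  0.7819],
       [ 0.    ,  0.    ,  0.    ,  1.    ]])}
wrist {'fx': 279.4980963828698, 'fy': 279.4980963828698, 'cx': 322.97837993202285, 'cy': 198.11608852742285, 'tool_from_camera': array([[ 0.0006,  0.3166, -0.9486, -0.1409],
       [ 1.    ,  0.0006,  0.0008, -0.0001],
       [ 0.0008, -0.9486, -0.3166, -0.0817],
       [ 0.    ,  0.    ,  0.    ,  1.    ]])}
```

View pics/scene0.png

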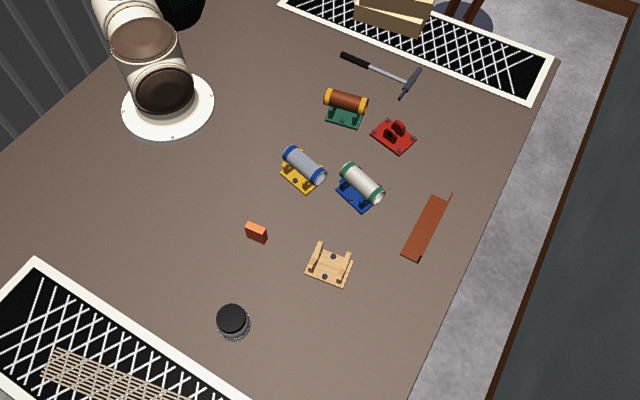

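View pics/side0.png

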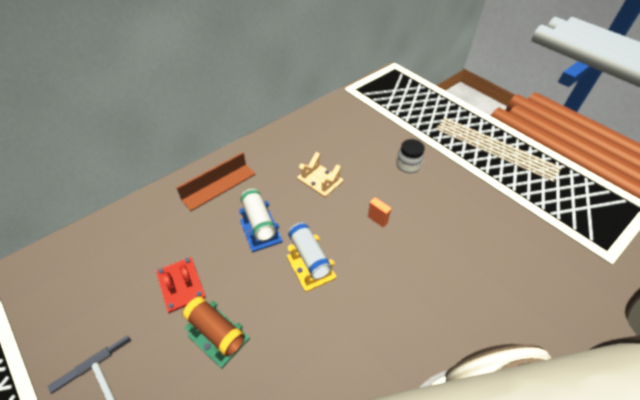

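View pics/wrist0.png

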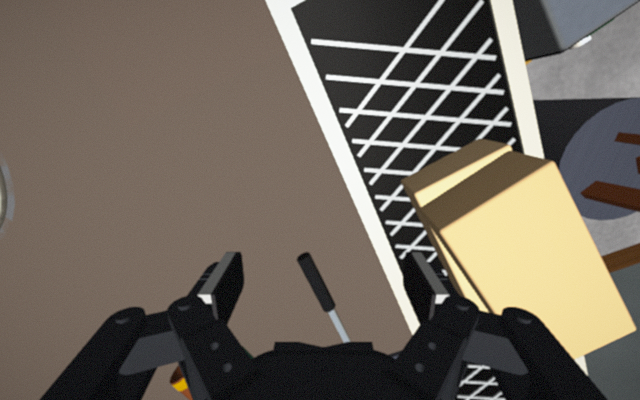

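```bash
python3 - <<'E'
import cv2
a=cv2.imread("pics/scene0.png");b=cv2.imread("pics/side0.png")
cv2.imwrite("pics/sc_a.png",cv2.resize(a[75:225,260:430],None,fx=4.5,fy=4,interpolation=cv2.INTER_CUBIC)[:, :765])
cv2.imwrite("pics/sc_b.png",cv2.resize(a[210:350,205:365],None,fx=4,fy=4,interpolation=cv2.INTER_CUBIC))
cv2.imwrite("pics/sd_a.png",cv2.resize(b[175:375,145:345],None,fx=3,fy=3,interpolation=cv2.INTER_CUBIC))
cv2.imwrite("pics/sd_b.png",cv2.resize(b[130:235,285:435],None,fx=5,fy=5,interpolation=cv2.INTER_CUBIC))
E
```

```text
(no output)
```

View pics/sc_a.png

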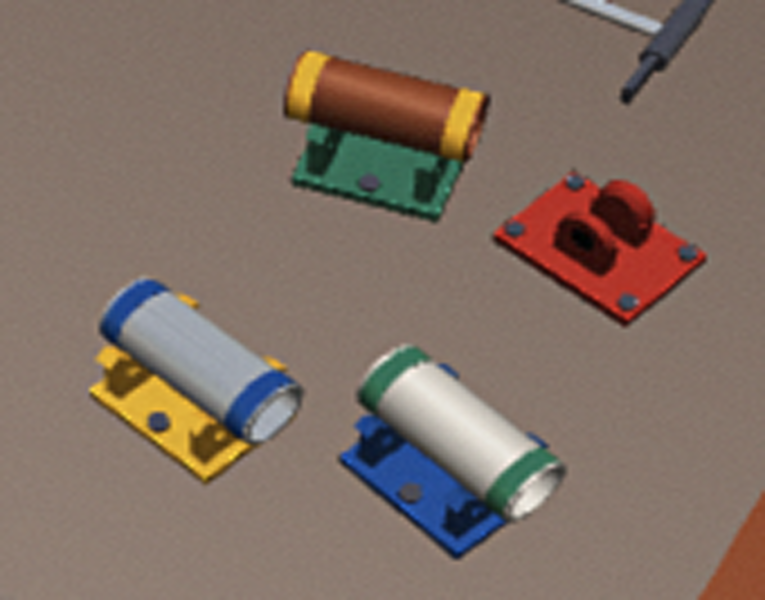

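View pics/sc_b.png

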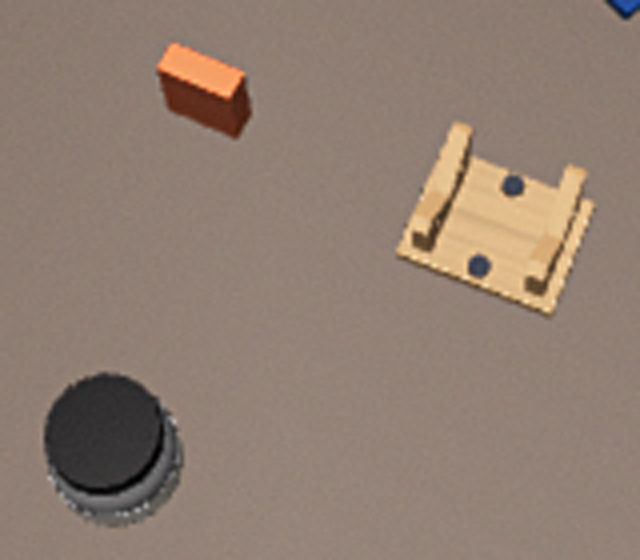

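View pics/sd_a.png

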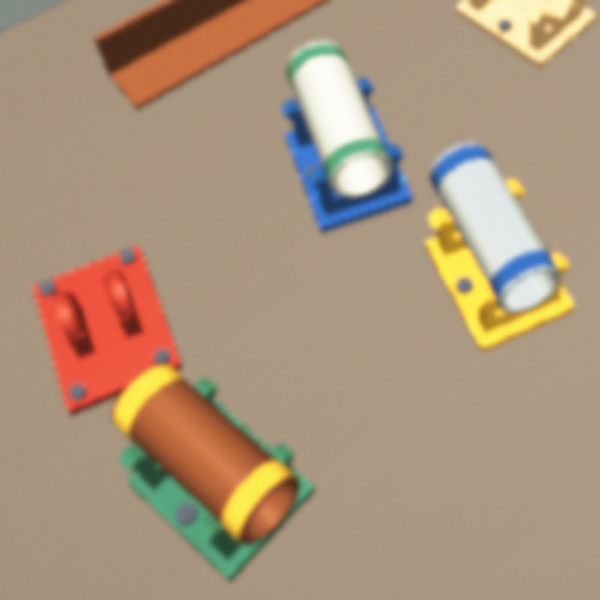

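View pics/sd_b.png

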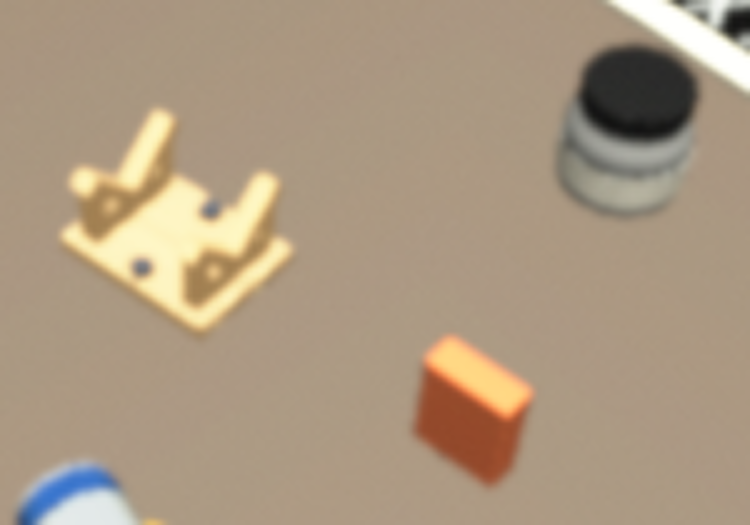

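```bash
cat > h.py <<'E'
import numpy as np,cv2
from bench import ctrl,cams
from scipy.optimize import least_squares
np.set_printoptions(precision=4,suppress=True)
M={n:cams.camera_model(n) for n in["scene","side","wrist"]}
def W(n,s=None):
    m=M[n]
    if n!="wrist": return m["world_from_camera"]
    T=np.eye(4);T[:3,:3]=s["ee_rot"];T[:3,3]=s["eef_pos"];return T@m["tool_from_camera"]
def proj(n,P,T=None):
    m=M[n];T=W(n) if T is None else T
    p=(np.atleast_2d(P)-T[:3,3])@T[:3,:3]
    return np.c_[m["cx"]+m["fx"]*p[:,0]/-p[:,2], m["cy"]-m["fy"]*p[:,1]/-p[:,2]]
def ray(n,uv,z,T=None):
    m=M[n];T=W(n) if T is None else T
    uv=np.atleast_2d(uv)
    d=np.c_[(uv[:,0]-m["cx"])/m["fx"],-(uv[:,1]-m["cy"])/m["fy"],-np.ones(len(uv))]@T[:3,:3].T
    o=T[:3,3];return o+d*((z-o[2])/d[:,2])[:,None]
def rect(p,l,w,z):
    x,y,a=p;c,s=np.cos(a),np.sin(a)
    return np.array([[x+c*u*l/2-s*v*w/2,y+s*u*l/2+c*v*w/2,z] for u,v in[(1,1),(-1,1),(-1,-1),(1,-1)]])
E
cat > m1.py <<'E'
from h import *
def A(p): p=np.array(p,float);return np.c_[(p[:,0]+.5)/4.5-.5+260,(p[:,1]+.5)/4-.5+75]
def Bc(p): return (np.array(p,float)+.5)/4-.5+[205,210]
def C(p): return (np.array(p,float)+.5)/3-.5+[145,175]
def D(p): return (np.array(p,float)+.5)/5-.5+[285,130]
for nm,z,sc,sd in [("green",.01,A([(292,180),(438,213)]),C([(232,577),(313,489)])),
 ("yellow",.01,A([(90,388),(207,476)]),C([(428,238),(484,346),(573,305)])),
 ("blue",.01,A([(340,456),(457,551)]),C([(288,140),(323,227),(411,198)])),
 ("clevis",.01,A([(495,235),(625,318),(705,257),(574,170)]),C([(36,286),(72,410),(180,366),(140,249)])),
 ("timber",.01,Bc([(399,250),(551,310),(594,203)]),D([(62,234),(200,328),(291,248)])),
 ("spacer",.06,Bc([(158,68),(234,98),(246,74),(172,43)]),D([(427,356),(508,417),(531,393),(450,336)])),
 ("jar",.07,Bc([(104,432)]),D([(640,90)])),
 ("pipeY",.064,A([(387,104)]),C([(207,453)])),("pipeB",.064,A([(202,360)]),C([(496,232)])),("pipeG",.064,A([(461,432)]),C([(341,122)])),
 ]:
    print(nm);print(np.c_[ray("scene",sc,z)]);print(ray("side",sd,z))
E
python3 m1.py
```

```text
green
[[0.4293 0.1849 0.01  ]
 [0.5243 0.2067 0.01  ]]
[[0.4131 0.2603 0.01  ]
 [0.4267 0.1896 0.01  ]]
yellow
[[ 0.4152 -0.0341  0.01  ]
 [ 0.5113 -0.0573  0.01  ]]
[[ 0.5318  0.0118  0.01  ]
 [ 0.4335  0.0371  0.01  ]
 [ 0.4165 -0.0341  0.01  ]]
blue
[[ 0.5706 -0.0037  0.01  ]
 [ 0.6633 -0.0318  0.01  ]]
[[ 0.6808  0.0413  0.01  ]
 [ 0.5924  0.0676  0.01  ]
 [ 0.5698 -0.0007  0.01  ]]
clevis
[[0.5646 0.2078 0.01  ]
 [0.6667 0.1846 0.01  ]
 [0.6872 0.2586 0.01  ]
 [0.5813 0.2874 0.01  ]]
[[0.6875 0.2596 0.01  ]
 [0.5808 0.2848 0.01  ]
 [0.5614 0.2113 0.01  ]
 [0.6662 0.185  0.01  ]]
timber
[[ 0.6221 -0.2464  0.01  ]
 [ 0.7186 -0.2326  0.01  ]
 [ 0.7083 -0.1597  0.01  ]]
[[ 0.7103 -0.1597  0.01  ]
 [ 0.6112 -0.1724  0.01  ]
 [ 0.6224 -0.2476  0.01  ]]
spacer
[[ 0.4477 -0.2378  0.06  ]
 [ 0.4981 -0.231   0.06  ]
 [ 0.4954 -0.214   0.06  ]
 [ 0.4453 -0.2195  0.06  ]]
[[ 0.4951 -0.2148  0.06  ]
 [ 0.4441 -0.217   0.06  ]
 [ 0.447  -0.2361  0.06  ]
 [ 0.4969 -0.2324  0.06  ]]
jar
[[ 0.552 -0.436  0.07 ]]
[[ 0.5473 -0.4292  0.07  ]]
pipeY
[[0.4671 0.2358 0.064 ]]
[[0.4674 0.2336 0.064 ]]
pipeB
[[ 0.4805 -0.0111  0.064 ]]
[[ 0.4753 -0.0097  0.064 ]]
pipeG
[[0.6343 0.0169 0.064 ]]
[[0.6297 0.0173 0.064 ]]
```

```bash
cat > m2.py <<'E'
exec(open("m1.py").read().split("for nm")[0])
G={"green":(.01,.1,.076,(.468,.235,.23),A([(292,180),(438,213)]),C([(232,577),(313,489)])),
 "yellow":(.01,.1,.076,(.475,-.01,-.25),A([(90,388),(207,476)]),C([(428,238),(484,346),(573,305)])),
 "blue":(.01,.1,.076,(.627,.018,-.28),A([(340,456),(457,551)]),C([(288,140),(323,227),(411,198)])),
 "clevis":(.01,.11,.08,(.625,.235,-.25),A([(495,235),(625,318),(705,257),(574,170)]),C([(36,286),(72,410),(180,366),(140,249)])),
 "timber":(.01,.1,.076,(.665,-.203,.13),Bc([(399,250),(551,310),(594,203)]),D([(62,234),(200,328),(291,248)])),
 "spacer":(.06,.05,.02,(.471,-.226,.1),Bc([(158,68),(234,98),(246,74),(172,43)]),D([(427,356),(508,417),(531,393),(450,336)]))}
for k,(z,l,w,p0,a,b) in G.items():
    def f(p):
        R=rect(p,l,w,z);r=[]
        for n,o in(("scene",a),("side",b)):
            q=proj(n,R)
            for c in o: e=q-c;r+=list(e[np.argmin((e**2).sum(1))])
        return r
    s=least_squares(f,p0,x_scale=[.01,.01,.1]);print(k,s.x[:2]*1000,"yaw",np.degrees(s.x[2]),"rms px",np.sqrt(np.mean(s.fun**2)))
E
python3 m2.py
```

```text
green [469.0968 234.1149] yaw 11.121260449990697 rms px 0.6462158915072476
yellow [473.2902 -10.7515] yaw -14.450482591754389 rms px 0.5095722936821077
blue [627.3746  18.8144] yaw -16.93077428859636 rms px 0.80075531547876
clevis [624.4612 234.9317] yaw -14.073038123324872 rms px 0.605262694904187
timber [ 665.2198 -202.833 ] yaw 7.907269633335378 rms px 0.39835519435709527
spacer [ 471.2053 -225.3508] yaw 5.9385556143179015 rms px 0.38728769867469176
```

```bash
cat > m3.py <<'E'
from h import *
from scipy.optimize import minimize
from scipy.spatial.transform import Rotation as Ro
def cyl(p,L=.12,r=.024):
    x,y,a=p[:3];z=.064
    t=np.linspace(0,2*np.pi,40,endpoint=False);c,s=np.cos(a),np.sin(a)
    return np.concatenate([[ [x+u*L/2*c-s*r*np.cos(k),y+u*L/2*s+c*r*np.cos(k),z+r*np.sin(k)] for k in t] for u in(-1,1)])
def hull(n,p,T=None): return cv2.convexHull(proj(n,cyl(p),T).astype(np.float32))[:,0]
def mask(img,h):
    m=np.full(img.shape[:2],cv2.GC_BGD,np.uint8);tmp=np.zeros_like(m)
    cv2.fillConvexPoly(tmp,np.round(h).astype(np.int32),1)
    m[cv2.dilate(tmp,np.ones((13,13)))>0]=cv2.GC_PR_BGD
    m[tmp>0]=cv2.GC_PR_FGD;m[cv2.erode(tmp,np.ones((9,9)))>0]=cv2.GC_FGD
    cv2.grabCut(img,m,None,np.zeros((1,65)),np.zeros((1,65)),4,cv2.GC_INIT_WITH_MASK)
    return ((m==1)|(m==3)).astype(np.uint8)
def edgefit(img,n,p0,T=None):
    pass
if __name__=="__main__":
    I={n:cv2.imread(f"pics/{n}0.png") for n in("scene","side")}
    for k,p0,rest in[("Y",(.467,.2345,.194),(.4691,.2341,.194)),("B",(.478,-.0104,-.252),(.4733,-.0108,-.252)),("G",(.632,.017,-.295),(.6274,.0188,-.295))]:
        # maximize gradient magnitude along hull, both views
        gr={}
        for n in I:
            lab=cv2.cvtColor(cv2.GaussianBlur(I[n],(0,0),1.0),cv2.COLOR_BGR2LAB).astype(np.float32)
            g=np.sqrt(sum(cv2.Sobel(lab[:,:,c],cv2.CV_32F,1,0)**2+cv2.Sobel(lab[:,:,c],cv2.CV_32F,0,1)**2 for c in range(3)))
            gr[n]=np.minimum(g,120)
        def cost(d,views):
            p=np.array(p0)+np.array(d)*[.01,.01,.1];t=0
            for n in views:
                h=hull(n,p);h2=np.roll(h,-1,0)
                q=np.concatenate([h+(h2-h)*f for f in np.linspace(0,1,8,endpoint=False)])
                w=np.repeat(np.linalg.norm(h2-h,axis=1)[None],8,0).ravel()
                t-=(cv2.remap(gr[n],q[:,0].astype(np.float32)[None],q[:,1].astype(np.float32)[None],cv2.INTER_LINEAR)[0]*w).sum()/w.sum()
            return t
        for v in(("scene","side"),("scene",),("side",)):
            r=minimize(cost,[0,0,0],args=(v,),method="Nelder-Mead",options=dict(initial_simplex=[[0,0,0],[.6,0,0],[0,.6,0],[0,0,.6]]))
            p=np.array(p0)+r.x*[.01,.01,.1];d=p-np.array(rest);a=p[2]
            print(k,v,p[:2]*1000,np.degrees(a),"axial/lat vs rest mm",(d[0]*np.cos(a)+d[1]*np.sin(a))*1000,(-d[0]*np.sin(a)+d[1]*np.cos(a))*1000,r.fun)
E
python3 m3.py
```

```text
Y ('scene', 'side') [467.2234 233.9957] 10.967745266206684 axial/lat vs rest mm -1.862185127405623 0.25462588765238503 -230.20343017578125
Y ('scene',) [467.6262 234.339 ] 11.837241617925715 axial/lat vs rest mm -1.3934279798367764 0.5361913452701477 -115.56661987304688
Y ('side',) [470.7361 233.8448] 10.229950519805177 axial/lat vs rest mm 1.5648084055967664 -0.5417077272993494 -117.64022827148438
B ('scene', 'side') [478.9219 -11.5091] -13.948110770157756 axial/lat vs rest mm 5.627030764968164 0.6669542303940897 -226.0980224609375
B ('scene',) [478.8725 -12.534 ] -13.387855422786725 axial/lat vs rest mm 5.822519703145595 -0.39658241025080526 -113.39497375488281
B ('side',) [479.619  -10.2791] -13.349224378307389 axial/lat vs rest mm 6.027941637308952 1.9658198514264087 -115.2827377319336
G ('scene', 'side') [635.6254  16.5225] -17.844897247132476 axial/lat vs rest mm 8.527623966967786 0.35272228771508113 -216.75804138183594
G ('scene',) [633.9468  16.3017] -15.764971023496875 axial/lat vs rest mm 6.979333240335283 -0.6255683348559593 -110.50405883789062
G ('side',) [636.8773  16.0845] -18.2539613470483 axial/lat vs rest mm 9.850947001766722 0.38969841794350313 -108.66837310791016
```

Call:
{"fn": "drive_tool", "kwargs": {"plan": [[[19, -43, -2], [0, 0, 0.018]], [[39, -86, -5], [0, 0, 0.036]], [[58, -128, -7], [0, 0, 0.054]], [[78, -171, -10], [0, 0, 0.072]], [[97, -214, -12], [0, 0, 0.09]], [[117, -257, -15], [0, 0, 0.107]], [[136, -300, -17], [0, 0, 0.125]], [[155, -342, -19], [0, 0, 0.142]], [[175, -385, -22], [0, 0, 0.16]], [[194, -428, -24], [0, 0, 0.178]]]}}

```text
t: 1.15
eef_pos: [0.4302, 0.0944, 0.2072]
ee_rot: [[0.0, 0.242, 0.97], [-0.0, 0.97, -0.242], [-1.0, -0.0, 0.0]]
ft_force: [1.7, 0.7, 0.2]
opening: 0.998
```

Call:
{"fn": "drive_tool", "kwargs": {"plan": [[[17, -37, -15], [0, 0, 0]], [[34, -74, -30], [0, 0, 0]], [[49, -107, -45], [0, 0, 0]], [[49, -107, -45], [0, 0, 0]]]}}

```text
t: 1.55
eef_pos: [0.4791, -0.0139, 0.16]
ee_rot: [[-0.003, 0.246, 0.969], [-0.0, 0.969, -0.246], [-1.0, -0.001, -0.003]]
ft_force: [-0.1, -0.3, 0.4]
opening: 0.997
```

```bash
cat > snap.py <<'E'
import sys
from h import *
# usage: snap.py name
s=ctrl.sense();im=cams.capture("wrist")[:,:,::-1]
cv2.imwrite(f"pics/{sys.argv[1]}.png",im)
np.savez(f"pics/{sys.argv[1]}.npz",R=s["ee_rot"],p=s["eef_pos"])
z=s["ee_rot"][:,2]
print(s["t"],s["eef_pos"]*1000,"zyaw",np.degrees(np.arctan2(z[1],z[0])),"F",s["ft_force"],s["opening"],s["qpos"])
E
python3 snap.py w1
```

```text
1.55 [479.148  -13.8533 159.9736] zyaw -14.222542749160791 F [-0.0872 -0.2666  0.351 ] 0.9970230945490312 [-10.8429  -0.6653 100.6099  -0.0487  80.2337 -86.6121]
```

View pics/w1.png

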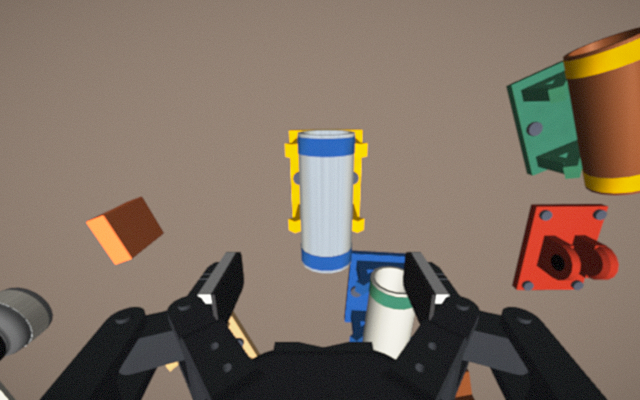

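```bash
cat > ov.py <<'E'
import sys
from m3 import *
RE={"green":(.4691,.2341,11.1),"yellow":(.4733,-.0108,-14.45),"blue":(.6274,.0188,-16.9),"timber":(.6652,-.2028,7.9)}
def ov(name,pipes=(),rests=(),extra=()):
    im=cv2.imread(f"pics/{name}.png");d=np.load(f"pics/{name}.npz");T=W("wrist",dict(ee_rot=d["R"],eef_pos=d["p"]))
    for p in pipes:
        cv2.polylines(im,[np.round(hull("wrist",(p[0],p[1],np.radians(p[2])),T)*8).astype(np.int32)],True,(255,0,255),1,cv2.LINE_AA,3)
    for r in rests:
        x,y,a=RE[r]
        R=rect((x,y,np.radians(a)),.1,.076,.01)
        cv2.polylines(im,[np.round(proj("wrist",R,T)*8).astype(np.int32)],True,(255,255,0),1,cv2.LINE_AA,3)
    for l,w,z,x,y,a in extra:
        cv2.polylines(im,[np.round(proj("wrist",rect((x,y,np.radians(a)),l,w,z),T)*8).astype(np.int32)],True,(255,255,0),1,cv2.LINE_AA,3)
    return im,T
E
python3 - <<'E'
from ov import *
im,T=ov("w1",[(.479,-.0115,-14),(.467,.2342,11)],["yellow","green","blue"],[(.11,.08,.01,.6245,.2349,-14.1),(.05,.02,.06,.4712,-.2254,5.9)])
cv2.imwrite("pics/w1o.png",cv2.resize(im[0:300,80:640],(784,420),interpolation=cv2.INTER_CUBIC))
E
```

```text
(no output)
```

View pics/w1o.png

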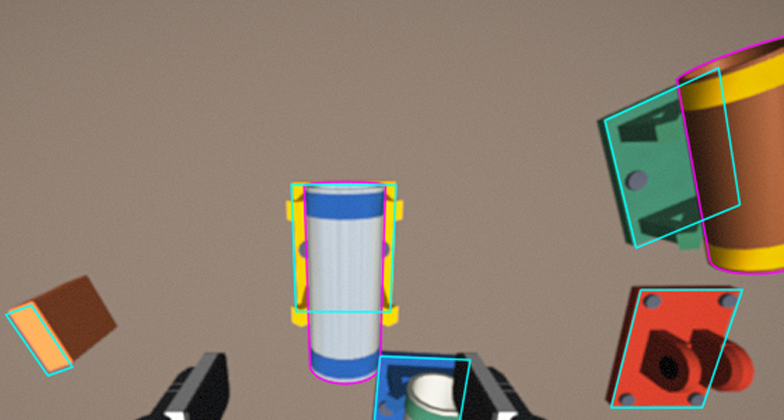

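Call:
{"fn": "drive_tool", "kwargs": {"plan": [[[0, 0, -30], [0, 0, 0]], [[0, 0, -60], [0, 0, 0]], [[0, 0, -85], [0, 0, 0]], [[0, 0, -105], [0, 0, 0]], [[0, 0, -117], [0, 0, 0]], [[0, 0, -117], [0, 0, 0]]]}}

```text
t: 2.2
eef_pos: [0.4782, -0.01, 0.0444]
ee_rot: [[-0.002, 0.242, 0.97], [0.0, 0.97, -0.242], [-1.0, -0.0, -0.002]]
ft_force: [0.8, -0.2, 1.0]
opening: 1.001
```

Call:
{"fn": "drive_tool", "kwargs": {"plan": [[[0, 0, 0], [0, 0, 0]], [[0, 0, 0], [0, 0, 0]], [[0, 0, 0], [0, 0, 0]], [[0, 0, 0], [0, 0, 0]], [[0, 0, 0], [0, 0, 0]], [[0, 0, 0], [0, 0, 0]], [[0, 0, 0], [0, 0, 0]], [[0, 0, 0], [0, 0, 0]]], "gripper": 35, "force": 50}}

```text
t: 3.0
eef_pos: [0.4794, -0.0114, 0.0466]
ee_rot: [[0.001, 0.242, 0.97], [-0.002, 0.97, -0.242], [-1.0, -0.001, 0.002]]
ft_force: [-5.5, -7.3, 11.3]
opening: 0.554
```

Call:
{"fn": "drive_tool", "kwargs": {"plan": [[[0, 0, 20], [0, 0, 0]], [[0, 0, 45], [0, 0, 0]], [[10, -10, 75], [0, 0, 0.03]], [[35, -36, 90], [0, 0, 0.08]], [[65, -67, 90], [0, 0, 0.14]], [[95, -98, 90], [0, 0, 0.2]], [[125, -129, 90], [0, 0, 0.26]], [[155, -160, 90], [0, 0, 0.32]], [[180, -186, 85], [0, 0, 0.37]], [[186, -192, 80], [0, 0, 0.382]]]}}

```text
t: 4.0
eef_pos: [0.6664, -0.2055, 0.1244]
ee_rot: [[-0.0, -0.137, 0.991], [-0.001, 0.991, 0.137], [-1.0, -0.001, -0.0]]
ft_force: [-0.2, 0.2, -4.4]
opening: 0.55
```

Call:
{"fn": "drive_tool", "kwargs": {"plan": [[[0, 0, -10], [0, 0, 0]], [[0, 0, -20], [0, 0, 0]]]}}

```text
t: 4.2
eef_pos: [0.6643, -0.202, 0.1044]
ee_rot: [[-0.001, -0.136, 0.991], [0.0, 0.991, 0.136], [-1.0, 0.0, -0.001]]
ft_force: [-0.4, 0.0, -4.1]
opening: 0.547
```

```bash
python3 snap.py w2; python3 - <<'E'
from ov import *
im,T=ov("w2",[],["timber"])
cv2.imwrite("pics/w2o.png",im)
E
```

```text
4.2 [ 664.3409 -202.0058  104.3873] zyaw 7.82958949094227 F [-0.4185  0.0372 -4.1385] 0.5466917544615223 [ -23.2651   26.4084   74.225     0.0045   79.4089 -121.0955]
```

View pics/w2o.png

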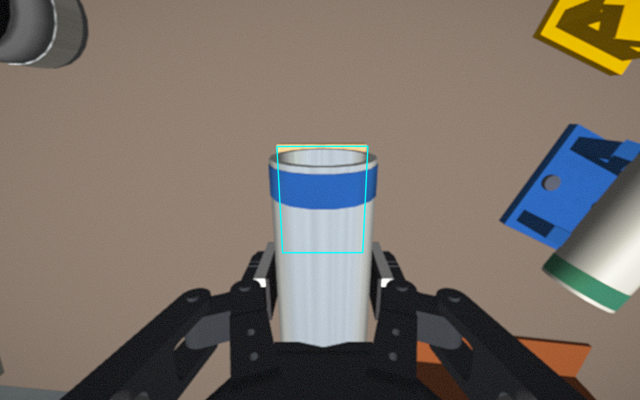

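```bash
python3 - <<'E'
from h import *
d=np.load("pics/w2.npz");T=W("wrist",dict(ee_rot=d["R"],eef_pos=d["p"]))
p=d["p"];a=d["R"][:,2]
for off in(-.003,0,.003):
    c=p+[0,0,.0193]+a*(-.06+off);print(off,proj("wrist",[c+[0,0,.024],c-[0,0,.024]],T))
im=cv2.imread("pics/w2.png");cv2.imwrite("pics/w2c.png",cv2.resize(im[130:220,250:400],None,fx=5,fy=5,interpolation=cv2.INTER_CUBIC))
E
```

```text
-0.003 [[322.9886 160.6591]
 [322.9923 143.0963]]
0 [[322.9952 169.0148]
 [322.9968 148.9423]]
0.003 [[323.0016 177.2125]
 [323.0012 154.7123]]
```

View pics/w2c.png

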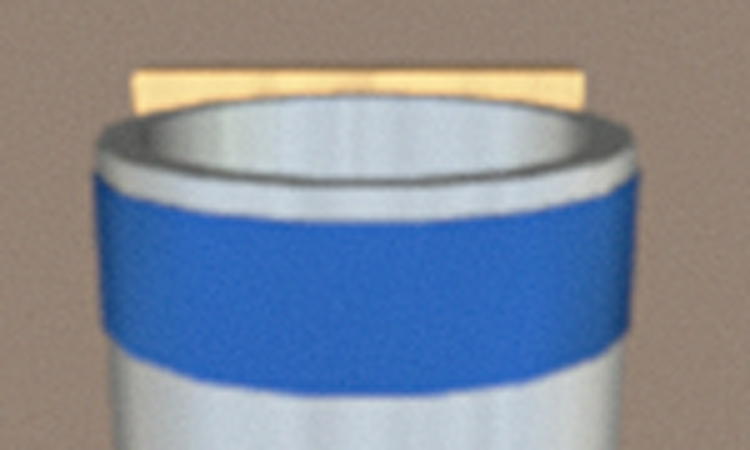

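Call:
{"fn": "drive_tool", "kwargs": {"plan": [[[0, 0, -25], [0, 0, 0]], [[0, 0, -45], [0, 0, 0]], [[0, 0, -56], [0, 0, 0]], [[0, 0, -60], [0, 0, 0]], [[0, 0, -60], [0, 0, 0]]]}}

```text
t: 4.75
eef_pos: [0.6649, -0.2032, 0.0466]
ee_rot: [[0.001, -0.137, 0.991], [-0.002, 0.991, 0.137], [-1.0, -0.002, 0.001]]
ft_force: [-1.4, -6.5, -0.6]
opening: 0.543
```

Call:
{"fn": "drive_tool", "kwargs": {"plan": [[[0, 0, 0], [0, 0, 0]], [[0, 0, 0], [0, 0, 0]], [[0, 0, 0], [0, 0, 0]], [[0, 0, 10], [0, 0, 0]], [[0, 0, 45], [0, 0, 0]], [[0, 0, 90], [0, 0, 0]], [[0, 0, 130], [0, 0, 0]], [[-10, 20, 140], [0, 0, 0]]], "gripper": 85}}

```text
t: 5.55
eef_pos: [0.6564, -0.1844, 0.1912]
ee_rot: [[0.007, -0.135, 0.991], [-0.003, 0.991, 0.135], [-1.0, -0.004, 0.006]]
ft_force: [0.0, 0.4, -0.4]
opening: 0.989
```

```bash
python3 snap.py w3; python3 - <<'E'
from ov import *
im,T=ov("w3",[(.6652,-.2028,7.9)],["timber","blue"],[(.05,.02,.06,.4712,-.2254,5.9)])
cv2.imwrite("pics/w3o.png",im)
E
```

```text
5.55 [ 656.434  -184.4457  191.1585] zyaw 7.774644831802718 F [ 0.0228  0.3763 -0.41  ] 0.9893936655254609 [ -22.1489   21.9758   70.2486   -0.0265   87.3562 -119.9218]
```

View pics/w3o.png

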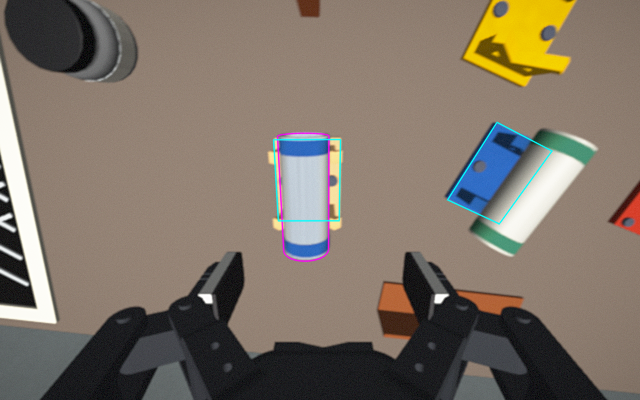

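Call:
{"fn": "drive_tool", "kwargs": {"plan": [[[-19, 42, 0], [0, 0, 0.006]], [[-37, 83, 0], [0, 0, 0.011]], [[-56, 125, 0], [0, 0, 0.017]], [[-75, 167, 0], [0, 0, 0.022]], [[-93, 208, 0], [0, 0, 0.028]], [[-112, 250, 0], [0, 0, 0.034]], [[-131, 292, 0], [0, 0, 0.039]], [[-150, 334, 0], [0, 0, 0.045]], [[-168, 375, -5], [0, 0, 0.05]], [[-187, 417, -15], [0, 0, 0.056]]]}}

```text
t: 6.6
eef_pos: [0.4672, 0.236, 0.1714]
ee_rot: [[0.002, -0.192, 0.981], [0.001, 0.981, 0.192], [-1.0, 0.0, 0.002]]
ft_force: [1.2, -0.4, 0.1]
opening: 0.997
```

Call:
{"fn": "drive_tool", "kwargs": {"plan": [[[0, 0, -10], [0, 0, 0]], [[0, 0, -10], [0, 0, 0]], [[0, 0, -10], [0, 0, 0]]]}}

```text
t: 6.9
eef_pos: [0.4682, 0.2338, 0.1607]
ee_rot: [[0.0, -0.192, 0.981], [-0.0, 0.981, 0.192], [-1.0, -0.0, 0.0]]
ft_force: [0.0, -0.3, -0.3]
opening: 0.997
```

```bash
python3 snap.py w4; python3 - <<'E'
from ov import *
im,T=ov("w4",[(.468,.2341,11.1)],["green","blue"],[(.11,.08,.01,.6245,.2349,-14.1)])
cv2.imwrite("pics/w4o.png",im)
E
```

```text
6.9 [468.2328 233.805  160.7165] zyaw 11.048207763445248 F [ 0.0017 -0.2502 -0.2879] 0.9969137327408053 [ 18.1072   4.469   95.2172  -0.0178  80.3085 -82.938 ]
```

View pics/w4o.png

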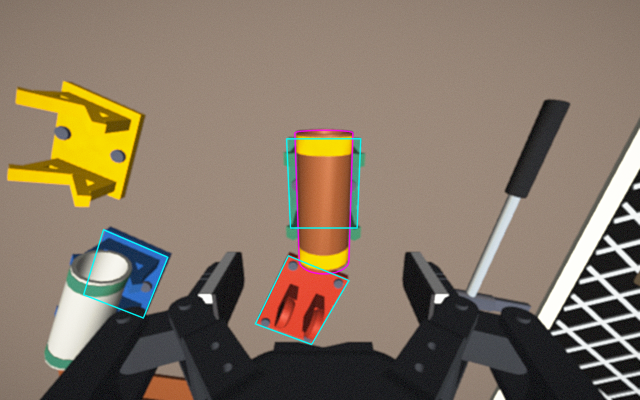

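```bash
python3 - <<'E'
import cv2
a=cv2.imread("pics/w4o.png");cv2.imwrite("pics/w4c.png",cv2.resize(a[120:290,265:385],None,fx=3.5,fy=3.5,interpolation=cv2.INTER_CUBIC))
E
```

```text
(no output)
```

View pics/w4c.png

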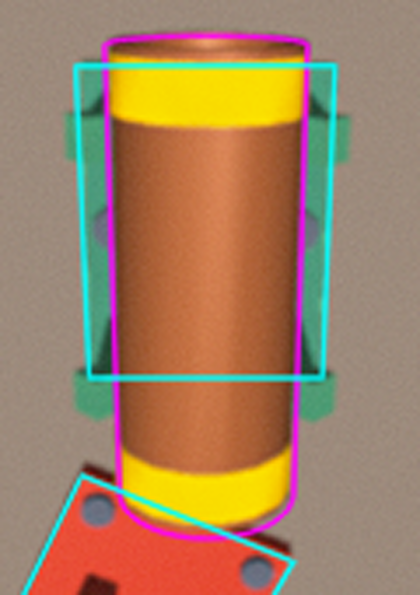

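Call:
{"fn": "drive_tool", "kwargs": {"plan": [[[0, 0, -30], [0, 0, 0]], [[0, 0, -60], [0, 0, 0]], [[0, 0, -85], [0, 0, 0]], [[0, 0, -105], [0, 0, 0]], [[0, 0, -115], [0, 0, 0]], [[0, 0, -115], [0, 0, 0]]]}}

```text
t: 7.55
eef_pos: [0.468, 0.2335, 0.0447]
ee_rot: [[-0.001, -0.191, 0.982], [-0.001, 0.982, 0.191], [-1.0, -0.0, -0.001]]
ft_force: [-1.3, 0.7, 0.2]
opening: 0.997
```

Call:
{"fn": "drive_tool", "kwargs": {"plan": [[[0, 0, 0], [0, 0, 0]], [[0, 0, 0], [0, 0, 0]], [[0, 0, 0], [0, 0, 0]], [[0, 0, 0], [0, 0, 0]], [[0, 0, 0], [0, 0, 0]], [[0, 0, 0], [0, 0, 0]], [[0, 0, 0], [0, 0, 0]], [[0, 0, 0], [0, 0, 0]]], "gripper": 35, "force": 50}}

```text
t: 8.35
eef_pos: [0.4686, 0.2343, 0.0466]
ee_rot: [[0.002, -0.192, 0.981], [-0.0, 0.981, 0.192], [-1.0, -0.0, 0.002]]
ft_force: [-1.0, -3.3, 9.5]
opening: 0.552
```

Call:
{"fn": "drive_tool", "kwargs": {"plan": [[[0, 0, 20], [0, 0, 0]], [[0, 0, 45], [0, 0, 0]], [[0, -12, 75], [0, 0, -0.02]], [[1, -45, 90], [0, 0, -0.08]], [[2, -85, 90], [0, 0, -0.15]], [[3, -125, 90], [0, 0, -0.22]], [[4, -165, 90], [0, 0, -0.3]], [[5, -205, 85], [0, 0, -0.37]], [[6, -238, 70], [0, 0, -0.435]], [[6, -245, 60], [0, 0, -0.446]]]}}

```text
t: 9.35
eef_pos: [0.4737, -0.0134, 0.1049]
ee_rot: [[0.0, 0.255, 0.967], [-0.001, 0.967, -0.255], [-1.0, -0.001, 0.0]]
ft_force: [-0.1, -0.2, -3.6]
opening: 0.551
```

Call:
{"fn": "drive_tool", "kwargs": {"plan": [[[0, 0, 0], [0, 0, 0]], [[0, 0, 0], [0, 0, 0]]]}}

```text
t: 9.55
eef_pos: [0.4739, -0.01, 0.1056]
ee_rot: [[-0.0, 0.249, 0.968], [0.0, 0.968, -0.249], [-1.0, 0.0, -0.0]]
ft_force: [0.5, 0.8, -3.6]
opening: 0.546
```

```bash
python3 snap.py w5; cat > chk.py <<'E'
import sys
from ov import *
n=sys.argv[1]
im,T=ov(n,[],[sys.argv[2]])
d=np.load(f"pics/{n}.npz");p=d["p"];a=d["R"][:,2]
for off in(-.003,0,.003):
    c=p+[0,0,.0193]+a*(-.06+off);print(off,proj("wrist",[c+[0,0,.024],c-[0,0,.024]],T))
cv2.imwrite(f"pics/{n}c.png",cv2.resize(im[130:270,230:420],None,fx=4,fy=4,interpolation=cv2.INTER_CUBIC))
E
python3 chk.py w5 yellow
```

```text
9.55 [473.9476 -10.0457 105.6334] zyaw -14.434133066743208 F [ 0.5484  0.7801 -3.6438] 0.5460046075524685 [-10.5464   1.1097 105.4567   0.0132  73.4379 -86.116 ]
-0.003 [[323.2791 160.7052]
 [323.2189 143.0609]]
0 [[323.2828 169.0591]
 [323.2218 148.907 ]]
0.003 [[323.2865 177.2551]
 [323.2248 154.6771]]
```

View pics/w5c.png

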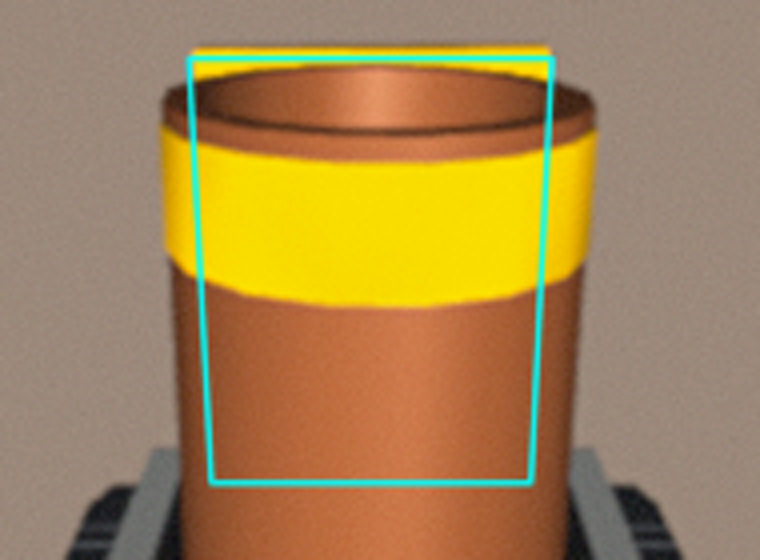

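Call:
{"fn": "drive_tool", "kwargs": {"plan": [[[0, 0, -25], [0, 0, 0]], [[0, 0, -45], [0, 0, 0]], [[0, 0, -56], [0, 0, 0]], [[0, 0, -60], [0, 0, 0]], [[0, 0, -60], [0, 0, 0]]]}}

```text
t: 10.1
eef_pos: [0.4742, -0.0102, 0.0465]
ee_rot: [[0.0, 0.249, 0.969], [-0.001, 0.969, -0.249], [-1.0, -0.0, 0.0]]
ft_force: [-6.9, -1.3, 4.4]
opening: 0.551
```

Call:
{"fn": "drive_tool", "kwargs": {"plan": [[[0, 0, 0], [0, 0, 0]], [[0, 0, 0], [0, 0, 0]], [[0, 0, 0], [0, 0, 0]], [[0, 0, 10], [0, 0, 0]], [[0, 0, 45], [0, 0, 0]], [[0, 0, 90], [0, 0, 0]], [[0, 0, 115], [0, 0, 0]], [[0, 0, 115], [0, 0, 0]], [[0, 0, 115], [0, 0, 0]]], "gripper": 85}}

```text
t: 11.0
eef_pos: [0.474, -0.0107, 0.1609]
ee_rot: [[0.001, 0.25, 0.968], [-0.0, 0.968, -0.25], [-1.0, -0.0, 0.001]]
ft_force: [0.5, -0.3, -0.3]
opening: 0.996
```

```bash
python3 snap.py w6; python3 - <<'E'
from ov import *
im,T=ov("w6",[(.4733,-.0108,-14.45)],["yellow","blue"],[])
cv2.imwrite("pics/w6o.png",cv2.resize(im[100:300,200:420],None,fx=3,fy=3,interpolation=cv2.INTER_CUBIC))
E
```

```text
11.0 [474.0105 -10.669  160.8542] zyaw -14.485192219112736 F [ 0.5009 -0.3027 -0.25  ] 0.9963035943211999 [-10.6078  -1.5064 101.3298  -0.0052  80.1136 -86.1217]
```

View pics/w6o.png

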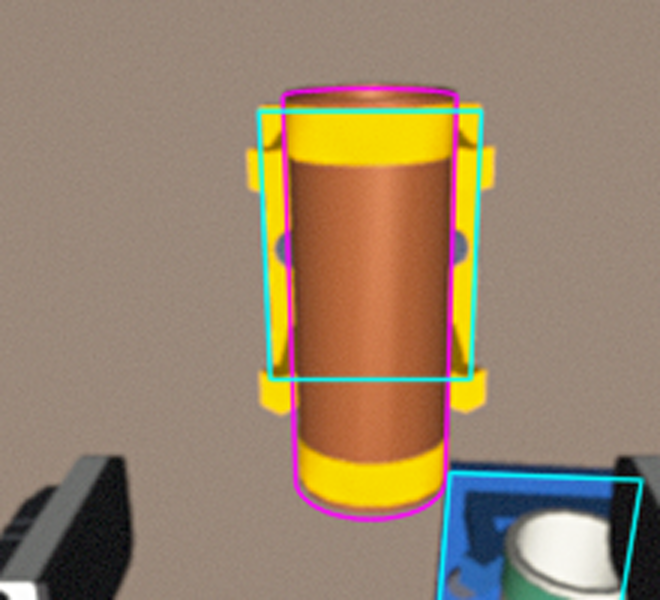

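Call:
{"fn": "drive_tool", "kwargs": {"plan": [[[40, 7, 0], [0, 0, -0.01]], [[80, 14, 0], [0, 0, -0.02]], [[120, 20, 0], [0, 0, -0.03]], [[155, 26, 0], [0, 0, -0.04]], [[161, 28, 0], [0, 0, -0.042]], [[161, 28, 0], [0, 0, -0.042]], [[161, 28, 0], [0, 0, -0.042]]]}}

```text
t: 11.75
eef_pos: [0.6339, 0.0173, 0.1595]
ee_rot: [[-0.002, 0.29, 0.957], [-0.0, 0.957, -0.29], [-1.0, -0.001, -0.002]]
ft_force: [0.4, -0.2, -0.2]
opening: 0.997
```

```bash
python3 snap.py w7; python3 - <<'E'
from ov import *
im,T=ov("w7",[(.635,.0168,-17)],["yellow","blue"],[])
cv2.imwrite("pics/w7o.png",cv2.resize(im[100:300,200:420],None,fx=3,fy=3,interpolation=cv2.INTER_CUBIC))
E
```

```text
11.75 [633.9487  17.2642 159.4602] zyaw -16.880160134248648 F [ 0.408  -0.2171 -0.1733] 0.9965186948568078 [ -5.3897  17.519   79.8616  -0.0118  82.7185 -78.5081]
```

View pics/w7o.png

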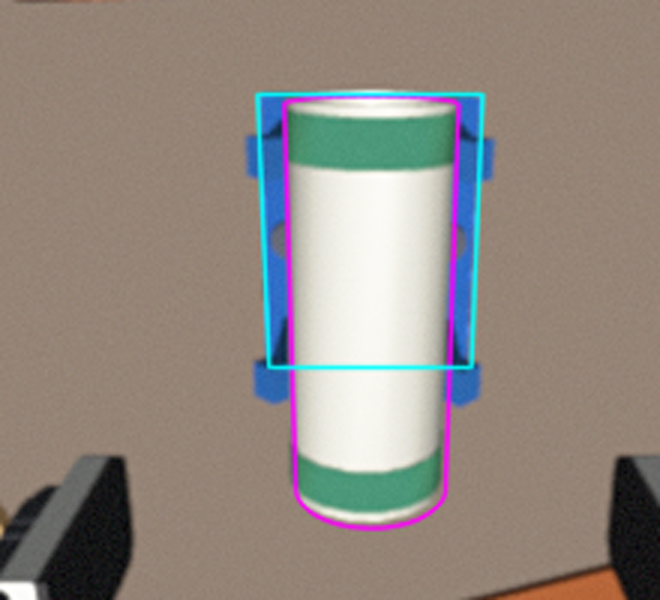

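```bash
cat > ov2.py <<'E'
from ov import *
def lands(x,y,a):
    a=np.radians(a);u=np.array([np.cos(a),np.sin(a),0]);v=np.array([-u[1],u[0],0]);o=np.array([x,y,0])
    L=[]
    for ax in(-.042,-.030,.030,.042):
        for s in(-1,1): L.append((o+u*ax+v*s*.030+[0,0,.06],o+u*ax+v*s*.036+[0,0,.06]))
    for z in(0,.01):
        L.append((o-u*.05-v*.038+[0,0,z],o-u*.05+v*.038+[0,0,z]))
    for s in (-1,1): L.append((o-u*.05+v*s*.038+[0,0,.01],o+u*.05+v*s*.038+[0,0,.01]))
    return L
def draw(n,rests,pipes,crop,f,out):
    im=cv2.imread(f"pics/{n}.png");d=np.load(f"pics/{n}.npz");T=W("wrist",dict(ee_rot=d["R"],eef_pos=d["p"]))
    y0,y1,x0,x1=crop
    im=cv2.resize(im[y0:y1,x0:x1],None,fx=f,fy=f,interpolation=cv2.INTER_CUBIC)
    g=lambda P:np.round(((proj("wrist",P,T)+.5-[x0,y0])*f-.5)*8).astype(np.int32)
    for r in rests:
        for L in lands(*r): cv2.polylines(im,[g(np.array(L))],False,(255,0,255),1,cv2.LINE_AA,3)
    for p in pipes:
        cv2.polylines(im,[np.round(((hull("wrist",(p[0],p[1],np.radians(p[2])),T)+.5-[x0,y0])*f-.5)*8).astype(np.int32)],True,(0,0,0),1,cv2.LINE_AA,3)
    cv2.imwrite(f"pics/{out}.png",im)
if __name__=="__main__":
    c=(110,280,250,390)
    draw("w6",[RE["yellow"]],[(.4733,-.0108,-14.45)],c,3,"a")
    draw("w7",[RE["blue"]],[(.635,.0168,-17)],c,3,"b")
    cv2.imwrite("pics/ab.png",np.hstack([cv2.imread("pics/a.png")[:,:400],cv2.imread("pics/b.png")[:,:400]]))
    draw("w4",[RE["green"]],[(.468,.2341,11.1)],c,3,"a")
    draw("w3",[RE["timber"]],[(.6652,-.2028,7.9)],c,3,"b")
    cv2.imwrite("pics/cd.png",np.hstack([cv2.imread("pics/a.png")[:,:400],cv2.imread("pics/b.png")[:,:400]]))
E
python3 ov2.py
```

```text
(no output)
```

View pics/ab.png

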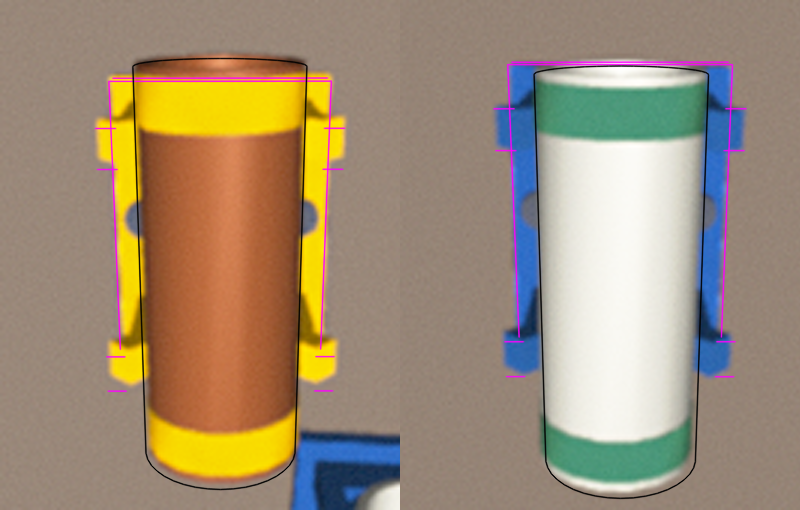

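View pics/cd.png

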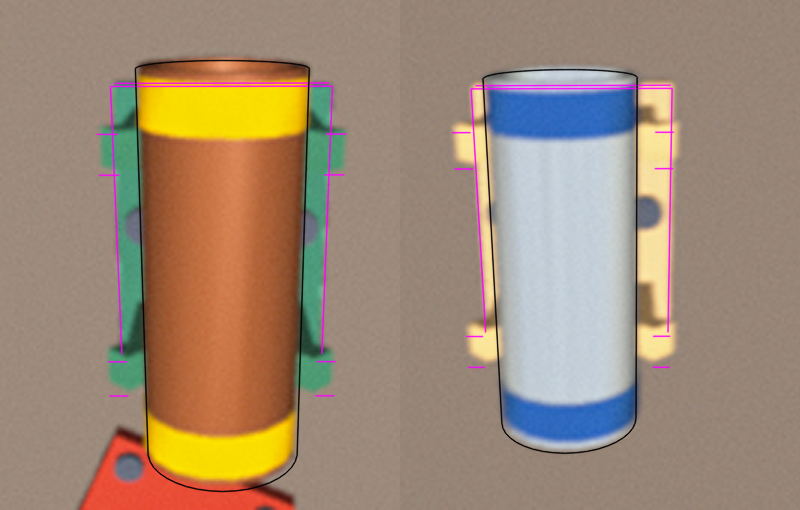

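Call:
{"fn": "drive_tool", "kwargs": {"plan": [[[0, 0, -30], [0, 0, 0]], [[0, 0, -60], [0, 0, 0]], [[0, 0, -85], [0, 0, 0]], [[0, 0, -105], [0, 0, 0]], [[0, 0, -115], [0, 0, 0]], [[0, 0, -115], [0, 0, 0]]]}}

```text
t: 12.4
eef_pos: [0.6339, 0.0172, 0.0446]
ee_rot: [[-0.002, 0.291, 0.957], [0.0, 0.957, -0.291], [-1.0, -0.0, -0.002]]
ft_force: [0.6, -0.4, -0.3]
opening: 0.999
```

Call:
{"fn": "drive_tool", "kwargs": {"plan": [[[0, 0, 0], [0, 0, 0]], [[0, 0, 0], [0, 0, 0]], [[0, 0, 0], [0, 0, 0]], [[0, 0, 0], [0, 0, 0]], [[0, 0, 0], [0, 0, 0]], [[0, 0, 0], [0, 0, 0]], [[0, 0, 0], [0, 0, 0]], [[0, 0, 0], [0, 0, 0]]], "gripper": 35, "force": 50}}

```text
t: 13.2
eef_pos: [0.6352, 0.0162, 0.0469]
ee_rot: [[0.001, 0.291, 0.957], [-0.002, 0.957, -0.291], [-1.0, -0.001, 0.002]]
ft_force: [-6.9, -7.7, 12.2]
opening: 0.553
```

Call:
{"fn": "drive_tool", "kwargs": {"plan": [[[0, 0, 20], [0, 0, 0]], [[0, 0, 45], [0, 0, 0]], [[-8, 10, 75], [0, 0, 0.02]], [[-28, 37, 90], [0, 0, 0.08]], [[-55, 72, 90], [0, 0, 0.16]], [[-82, 107, 90], [0, 0, 0.24]], [[-109, 142, 90], [0, 0, 0.32]], [[-136, 178, 85], [0, 0, 0.4]], [[-160, 209, 70], [0, 0, 0.47]], [[-166, 217, 60], [0, 0, 0.488]]]}}

```text
t: 14.2
eef_pos: [0.4666, 0.2368, 0.1053]
ee_rot: [[0.0, -0.197, 0.98], [0.001, 0.98, 0.197], [-1.0, 0.001, 0.0]]
ft_force: [0.5, -0.1, -2.1]
opening: 0.551
```

Call:
{"fn": "drive_tool", "kwargs": {"plan": [[[0, 0, 0], [0, 0, 0]], [[0, 0, 0], [0, 0, 0]], [[0, 0, 0], [0, 0, 0]]]}}

```text
t: 14.5
eef_pos: [0.47, 0.2336, 0.1059]
ee_rot: [[0.001, -0.19, 0.982], [-0.0, 0.982, 0.19], [-1.0, -0.0, 0.001]]
ft_force: [-0.5, 0.0, -2.3]
opening: 0.553
```

```bash
python3 snap.py w8; python3 chk.py w8 green
```

```text
14.5 [469.9925 233.5685 105.9342] zyaw 10.963801895227723 F [-0.4742  0.0115 -2.285 ] 0.5527673172610958 [ 18.0237   7.0453  99.0448  -0.021   73.8548 -82.9343]
-0.003 [[322.8524 160.8626]
 [322.961  143.0913]]
0 [[322.8602 169.2145]
 [322.9657 148.9374]]
0.003 [[322.8679 177.4085]
 [322.9703 154.7074]]
```

View pics/w8c.png

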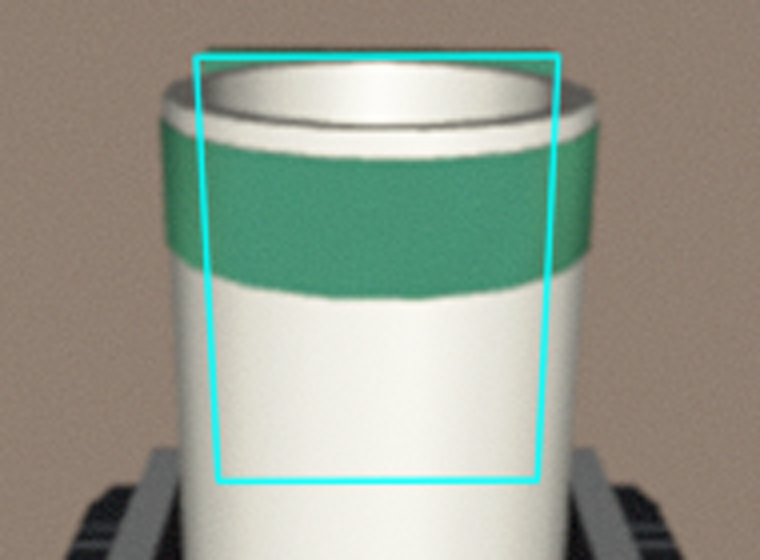

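Call:
{"fn": "drive_tool", "kwargs": {"plan": [[[0, 0, -25], [0, 0, 0]], [[0, 0, -45], [0, 0, 0]], [[0, 0, -56], [0, 0, 0]], [[0, 0, -60], [0, 0, 0]], [[0, 0, -60], [0, 0, 0]]]}}

```text
t: 15.05
eef_pos: [0.4691, 0.2343, 0.0465]
ee_rot: [[-0.0, -0.191, 0.982], [0.001, 0.982, 0.191], [-1.0, 0.001, -0.0]]
ft_force: [-10.9, 0.8, 13.8]
opening: 0.553
```

Call:
{"fn": "drive_tool", "kwargs": {"plan": [[[0, 0, 0], [0, 0, 0]], [[0, 0, 0], [0, 0, 0]], [[0, 0, 0], [0, 0, 0]], [[0, 0, 10], [0, 0, 0]], [[0, 0, 45], [0, 0, 0]], [[0, 0, 90], [0, 0, 0]], [[0, 0, 115], [0, 0, 0]], [[0, 0, 115], [0, 0, 0]], [[0, 0, 115], [0, 0, 0]]], "gripper": 85}}

```text
t: 15.95
eef_pos: [0.4691, 0.2343, 0.1609]
ee_rot: [[0.001, -0.192, 0.981], [0.0, 0.981, 0.192], [-1.0, -0.0, 0.001]]
ft_force: [-0.3, -1.2, -0.4]
opening: 0.998
```

```bash
python3 snap.py w9; python3 - <<'E'
from ov2 import *
draw("w9",[RE["green"]],[(.4691,.2341,11.1)],(110,280,250,390),3,"w9c")
E
```

```text
15.95 [469.0545 234.3326 160.8846] zyaw 11.06801274022761 F [-0.2891 -1.1717 -0.428 ] 0.9976093671157424 [ 18.1289   4.5379  95.1229  -0.0088  80.2747 -82.9377]
```

View pics/w9c.png

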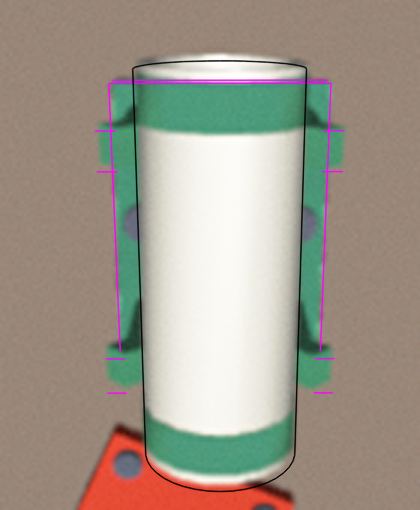

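Call:
{"fn": "drive_tool", "kwargs": {"plan": [[[18, -40, 10], [0, 0, -0.005]], [[36, -80, 20], [0, 0, -0.01]], [[54, -120, 20], [0, 0, -0.015]], [[72, -160, 20], [0, 0, -0.02]], [[90, -200, 20], [0, 0, -0.025]], [[108, -240, 20], [0, 0, -0.03]], [[126, -281, 20], [0, 0, -0.036]], [[144, -321, 20], [0, 0, -0.041]], [[162, -361, 20], [0, 0, -0.046]], [[180, -401, 10], [0, 0, -0.051]]]}}

```text
t: 17.0
eef_pos: [0.6494, -0.1685, 0.1699]
ee_rot: [[-0.0, -0.141, 0.99], [0.0, 0.99, 0.141], [-1.0, 0.0, -0.0]]
ft_force: [0.6, 0.4, -0.1]
opening: 0.997
```

Call:
{"fn": "drive_tool", "kwargs": {"plan": [[[16, -36, -10], [0, 0, -0.005]], [[16, -36, -20], [0, 0, -0.005]], [[16, -36, -20], [0, 0, -0.005]], [[16, -36, -20], [0, 0, -0.005]]]}}

```text
t: 17.4
eef_pos: [0.6645, -0.2019, 0.1496]
ee_rot: [[-0.001, -0.137, 0.991], [0.001, 0.991, 0.137], [-1.0, 0.001, -0.001]]
ft_force: [0.6, -0.9, 0.0]
opening: 0.995
```

```bash
python3 snap.py w10; python3 - <<'E'
from ov2 import *
draw("w10",[RE["timber"]],[RE["timber"]],(110,280,250,390),3,"w10c")
E
```

```text
17.4 [ 664.5202 -201.8577  149.6338] zyaw 7.888806749394401 F [ 0.5507 -0.8811  0.034 ] 0.9945392806732299 [ -23.2475   24.9069   71.0116    0.0036   84.1719 -121.1366]
```

View pics/w10c.png

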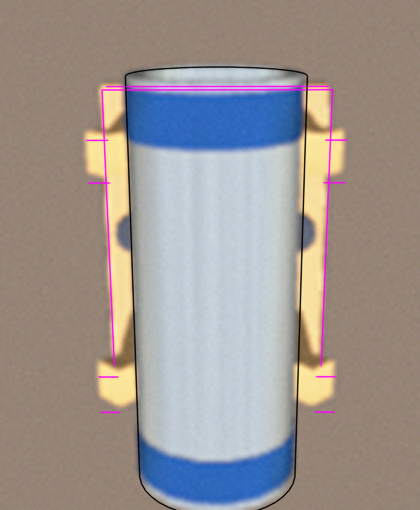

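Call:
{"fn": "drive_tool", "kwargs": {"plan": [[[0, 0, -30], [0, 0, 0]], [[0, 0, -60], [0, 0, 0]], [[0, 0, -85], [0, 0, 0]], [[0, 0, -100], [0, 0, 0]], [[0, 0, -105], [0, 0, 0]], [[0, 0, -105], [0, 0, 0]]]}}

```text
t: 18.05
eef_pos: [0.6651, -0.2023, 0.0458]
ee_rot: [[0.0, -0.137, 0.991], [-0.0, 0.991, 0.137], [-1.0, -0.0, 0.0]]
ft_force: [-0.0, 0.4, -0.1]
opening: 0.998
```

Call:
{"fn": "drive_tool", "kwargs": {"plan": [[[0, 0, 0], [0, 0, 0]], [[0, 0, 0], [0, 0, 0]], [[0, 0, 0], [0, 0, 0]], [[0, 0, 0], [0, 0, 0]], [[0, 0, 0], [0, 0, 0]], [[0, 0, 0], [0, 0, 0]], [[0, 0, 0], [0, 0, 0]], [[0, 0, 0], [0, 0, 0]]], "gripper": 35, "force": 50}}

```text
t: 18.85
eef_pos: [0.6654, -0.2032, 0.0467]
ee_rot: [[0.002, -0.137, 0.991], [-0.001, 0.991, 0.137], [-1.0, -0.001, 0.002]]
ft_force: [-1.3, -1.5, 6.5]
opening: 0.549
```

Call:
{"fn": "drive_tool", "kwargs": {"plan": [[[0, 0, 20], [0, 0, 0]], [[0, 0, 45], [0, 0, 0]], [[-2, 12, 75], [0, 0, -0.02]], [[-7, 42, 90], [0, 0, -0.08]], [[-13, 78, 90], [0, 0, -0.15]], [[-19, 115, 90], [0, 0, -0.22]], [[-25, 152, 90], [0, 0, -0.3]], [[-31, 188, 85], [0, 0, -0.37]], [[-36, 215, 70], [0, 0, -0.42]], [[-37, 222, 60], [0, 0, -0.433]]]}}

```text
t: 19.85
eef_pos: [0.6271, 0.0221, 0.1047]
ee_rot: [[-0.001, 0.291, 0.957], [0.001, 0.957, -0.291], [-1.0, 0.0, -0.001]]
ft_force: [-0.0, -1.1, -4.8]
opening: 0.551
```

Call:
{"fn": "drive_tool", "kwargs": {"plan": [[[0, 0, 0], [0, 0, 0]], [[0, 0, 0], [0, 0, 0]], [[0, 0, 0], [0, 0, 0]]]}}

```text
t: 20.15
eef_pos: [0.6285, 0.0182, 0.1059]
ee_rot: [[0.001, 0.292, 0.956], [-0.0, 0.956, -0.292], [-1.0, -0.0, 0.001]]
ft_force: [-0.0, 0.2, -2.8]
opening: 0.552
```

```bash
python3 snap.py w11; python3 chk.py w11 blue
```

```text
20.15 [628.45    18.2095 105.9433] zyaw -16.97574301869116 F [-0.0417  0.18   -2.806 ] 0.5517778881146969 [ -5.3481  18.8291  84.5537  -0.0171  76.5669 -78.3684]
-0.003 [[323.2747 160.8179]
 [323.2461 143.0425]]
0 [[323.2785 169.1697]
 [323.2489 148.8888]]
0.003 [[323.2822 177.3635]
 [323.2517 154.6591]]
```

View pics/w11c.png

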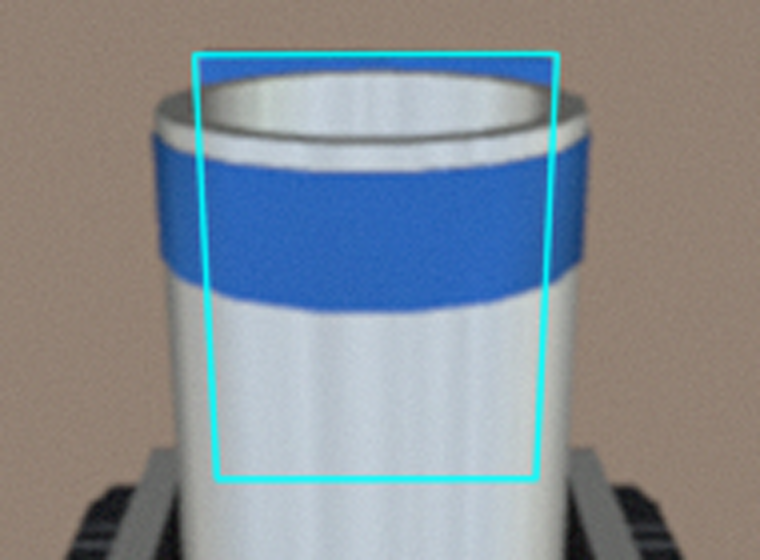

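Call:
{"fn": "drive_tool", "kwargs": {"plan": [[[-1, 0, -25], [0, 0, 0]], [[-1, 0, -45], [0, 0, 0]], [[-1, 0, -56], [0, 0, 0]], [[-1, 0, -60], [0, 0, 0]], [[-1, 0, -60], [0, 0, 0]]]}}

```text
t: 20.7
eef_pos: [0.6267, 0.0187, 0.0468]
ee_rot: [[-0.001, 0.293, 0.956], [-0.0, 0.956, -0.293], [-1.0, -0.001, -0.0]]
ft_force: [-13.7, -2.0, 11.9]
opening: 0.549
```

Call:
{"fn": "drive_tool", "kwargs": {"plan": [[[0, 0, 0], [0, 0, 0]], [[0, 0, 0], [0, 0, 0]], [[0, 0, 0], [0, 0, 0]], [[0, 0, 10], [0, 0, 0]], [[0, 0, 45], [0, 0, 0]], [[0, 0, 90], [0, 0, 0]], [[0, 0, 115], [0, 0, 0]], [[0, 0, 115], [0, 0, 0]], [[0, 0, 115], [0, 0, 0]]], "gripper": 85}}

```text
t: 21.6
eef_pos: [0.6271, 0.0193, 0.1611]
ee_rot: [[0.001, 0.291, 0.957], [-0.0, 0.957, -0.291], [-1.0, 0.0, 0.001]]
ft_force: [-0.5, -0.5, -0.0]
opening: 0.993
```

```bash
python3 snap.py w12; python3 - <<'E'
from ov2 import *
draw("w12",[RE["blue"]],[RE["blue"]],(110,280,250,390),3,"w12c")
E
```

```text
21.6 [627.1083  19.3169 161.1102] zyaw -16.944461365711163 F [-0.5316 -0.4829 -0.0007] 0.9933913778256012 [ -5.2634  16.5645  80.8966  -0.0067  82.4661 -78.3181]
```

View pics/w12c.png

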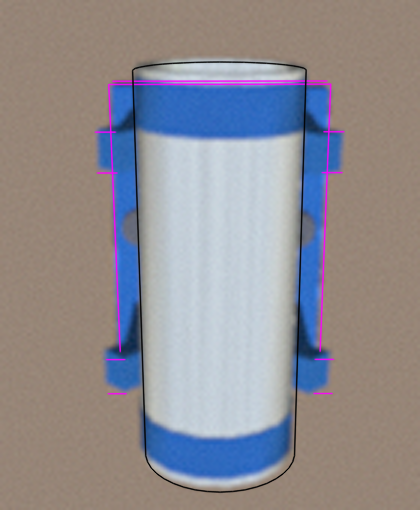

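Call:
{"fn": "drive_tool", "kwargs": {"plan": [[[-16, -25, 10], [0, 0, -0.12]], [[-33, -51, 10], [0, 0, -0.25]], [[-50, -78, 10], [0, 0, -0.38]], [[-68, -106, 10], [0, 0, -0.51]], [[-86, -134, 10], [0, 0, -0.64]], [[-104, -163, 10], [0, 0, -0.77]], [[-122, -191, 10], [0, 0, -0.9]], [[-140, -219, 10], [0, 0, -1.03]], [[-152, -239, 5], [0, 0, -1.13]], [[-156, -245, 0], [0, 0, -1.172]]]}}

```text
t: 22.65
eef_pos: [0.4696, -0.2271, 0.1592]
ee_rot: [[-0.001, 0.995, 0.097], [0.001, 0.097, -0.995], [-1.0, -0.001, -0.001]]
ft_force: [0.7, -0.2, 0.1]
opening: 0.992
```

Call:
{"fn": "drive_tool", "kwargs": {"plan": [[[0, 0, 0], [0, 0, 0]], [[0, 0, 0], [0, 0, 0]], [[0, 0, 0], [0, 0, 0]]]}}

```text
t: 22.95
eef_pos: [0.4715, -0.2248, 0.1602]
ee_rot: [[-0.0, 0.994, 0.105], [0.0, 0.105, -0.994], [-1.0, -0.0, -0.0]]
ft_force: [0.3, -0.4, -0.8]
opening: 0.993
```

```bash
python3 snap.py w13; python3 - <<'E'
from ov import *
im,T=ov("w13",[],[],[(.05,.02,.06,.4712,-.2254,5.9)])
cv2.imwrite("pics/w13o.png",im)
E
```

```text
22.95 [ 471.4652 -224.8158  160.245 ] zyaw -83.94593227322531 F [ 0.2698 -0.3869 -0.8099] 0.9932144805441566 [-33.9545   4.3752  95.3744   0.0088  80.2665 -40.01  ]
```

View pics/w13o.png

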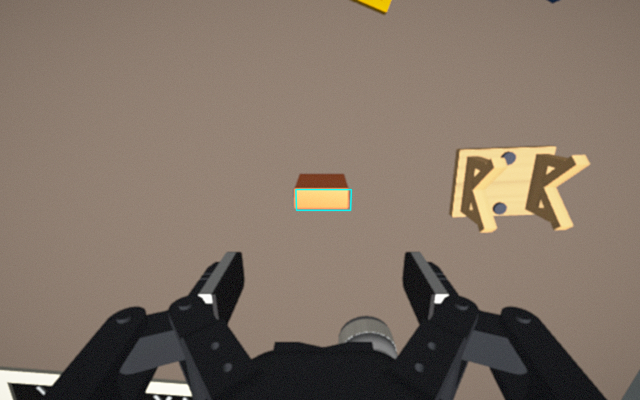

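```bash
python3 - <<'E'
from ov import *
im=cv2.imread("pics/w13.png");cv2.imwrite("pics/w13c.png",cv2.resize(im[165:225,280:365],None,fx=8,fy=8,interpolation=cv2.INTER_CUBIC))
d=np.load("pics/w13.npz");T=W("wrist",dict(ee_rot=d["R"],eef_pos=d["p"]))
for z in(.06,0):print((proj("wrist",rect((.4712,-.2254,np.radians(5.9)),.05,.02,z),T)+.5-[280,165])*8-.5)
E
```

```text
[[570.444  196.5865]
 [126.0413 195.7277]
 [131.1473 361.982 ]
 [564.6331 362.8117]]
[[529.4462  72.0751]
 [167.0289  71.3697]
 [170.387  210.0721]
 [525.5108 210.7578]]
```

View pics/w13c.png

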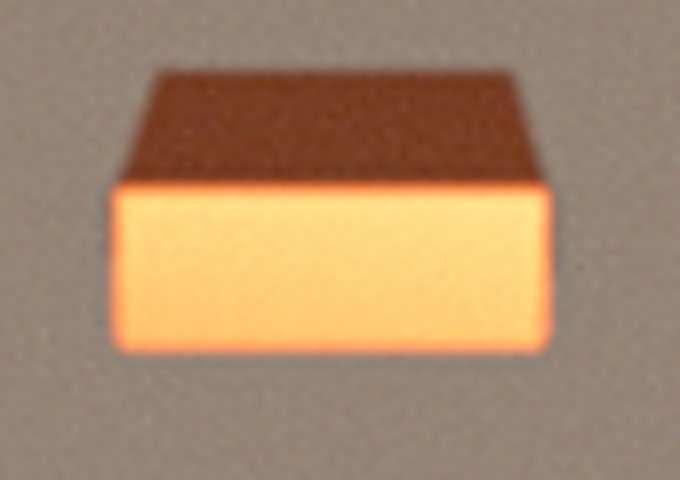

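Call:
{"fn": "drive_tool", "kwargs": {"plan": [[[-1, 1, -40], [0, 0, 0]], [[-1.5, 1, -80], [0, 0, 0]], [[-1.5, 1, -110], [0, 0, 0]], [[-1.5, 1, -130], [0, 0, 0]], [[-1.5, 1, -140], [0, 0, 0]], [[-1.5, 1, -140], [0, 0, 0]], [[-1.5, 1, -140], [0, 0, 0]]]}}

```text
t: 23.7
eef_pos: [0.4701, -0.2247, 0.0212]
ee_rot: [[0.001, 0.995, 0.104], [-0.001, 0.104, -0.995], [-1.0, 0.001, 0.001]]
ft_force: [0.2, -1.0, 0.2]
opening: 0.997
```

Call:
{"fn": "drive_tool", "kwargs": {"plan": [[[0, 0, 0], [0, 0, 0]], [[0, 0, 0], [0, 0, 0]], [[0, 0, 0], [0, 0, 0]], [[0, 0, 0], [0, 0, 0]], [[0, 0, 0], [0, 0, 0]], [[0, 0, 0], [0, 0, 0]], [[0, 0, 0], [0, 0, 0]], [[0, 0, 0], [0, 0, 0]]], "gripper": 38, "force": 60}}

```text
t: 24.5
eef_pos: [0.4697, -0.2249, 0.0212]
ee_rot: [[0.001, 0.995, 0.103], [-0.001, 0.103, -0.995], [-1.0, 0.001, 0.001]]
ft_force: [-2.5, 1.1, 8.6]
opening: 0.578
```

Call:
{"fn": "drive_tool", "kwargs": {"plan": [[[0, 0, 10], [0, 0, 0]], [[0, 0, 40], [0, 0, 0]], [[0, 0, 75], [0, 0, 0]], [[0, 0, 80], [0, 0, 0]], [[0, 0, 80], [0, 0, 0]]]}}

```text
t: 25.0
eef_pos: [0.4697, -0.2249, 0.1013]
ee_rot: [[0.002, 0.995, 0.103], [-0.001, 0.103, -0.995], [-1.0, 0.001, 0.001]]
ft_force: [-0.2, 0.8, -5.1]
opening: 0.578
```

```bash
python3 snap.py w14
```

```text
25.0 [ 469.7439 -224.8582  101.2946] zyaw -84.09937021725993 F [-0.1627  0.7671 -5.1455] 0.5784513252154962 [-34.0583   6.7837  99.9181  -0.0027  73.1905 -39.9581]
```

View pics/w14.png

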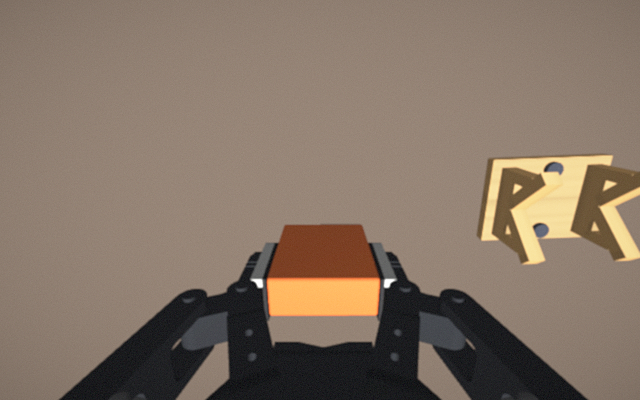

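```bash
python3 - <<'E'
from ov import *
im=cv2.imread("pics/w14.png");cv2.imwrite("pics/w14c.png",cv2.resize(im[215:325,255:395],None,fx=5,fy=5,interpolation=cv2.INTER_CUBIC))
Tc=M["wrist"]["tool_from_camera"]
# tool frame: x down. foot at x=-0.0197? foot is at TCP z -19.7mm => tool x=+0.0197 ; top x=-0.0403
def pts(dy,dz,x): return [[x,dy+a*.025,dz+b*.01] for a,b in((-1,-1),(1,-1),(1,1),(-1,1))]
for dz in(-.001,0,.001):
  for x in(-.0403,.0197): print(dz,x,((proj("wrist",pts(0,dz,x),Tc)+.5-[255,215])*5-.5).round(0).tolist())
E
```

```text
-0.001 -0.0403 [[49.0, 332.0], [643.0, 332.0], [628.0, 524.0], [65.0, 525.0]]
-0.001 0.0197 [[145.0, 45.0], [545.0, 45.0], [538.0, 187.0], [152.0, 187.0]]
0 -0.0403 [[50.0, 342.0], [642.0, 342.0], [627.0, 533.0], [65.0, 534.0]]
0 0.0197 [[145.0, 52.0], [544.0, 52.0], [538.0, 194.0], [152.0, 194.0]]
0.001 -0.0403 [[51.0, 352.0], [641.0, 352.0], [626.0, 542.0], [66.0, 543.0]]
0.001 0.0197 [[146.0, 60.0], [544.0, 59.0], [537.0, 200.0], [153.0, 201.0]]
```

View pics/w14c.png

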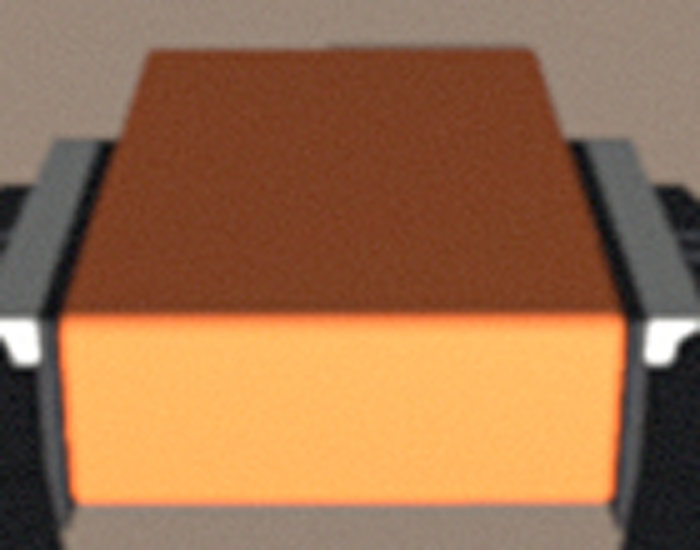

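```bash
python3 - <<'E'
from ov import *
Tc=M["wrist"]["tool_from_camera"]
obs=(np.array([[60,318],[626,318],[613,503],[72,503],[150,48],[537,48]],float)+.5)/5-.5+[255,215]
def P(q):
    dx,dy,dz=q
    return np.array([[x+dx,dy+a*.025,dz+b*.01] for x,a,b in((-.0403,-1,-1),(-.0403,1,-1),(-.0403,1,1),(-.0403,-1,1),(.0197,-1,-1),(.0197,1,-1))])
s=least_squares(lambda q:(proj("wrist",P(q),Tc)-obs).ravel(),[0,0,0],x_scale=.01)
print(s.x*1000,s.fun.round(2))
# alt: focal scale
def f2(q):
    r=proj("wrist",P(q[:3]),Tc);c=[M["wrist"]["cx"],M["wrist"]["cy"]]
    return ((r-c)*q[3]+c-obs).ravel()
s=least_squares(f2,[0,0,0,1],x_scale=[.01,.01,.01,.1]);print(s.x,s.fun.round(2))
E
```

```text
[ 5.3873 -0.2634  1.4464] [ 0.09  0.28 -0.1   0.22 -0.23  0.09  0.47  0.14 -0.15 -0.49 -0.15 -0.54]
[ 0.0083 -0.0003  0.0024  1.0237] [ 0.13  0.17 -0.15  0.11 -0.22  0.09  0.45  0.14 -0.41 -0.34  0.11 -0.39]
```

Call:
{"fn": "drive_tool", "kwargs": {"plan": [[[5, 15, 35], [0, 0, 0]], [[16, 46, 65], [0, 0, -0.02]], [[30, 87, 70], [0, 0, -0.06]], [[45, 130, 70], [0, 0, -0.1]], [[60, 174, 70], [0, 0, -0.14]], [[75, 218, 70], [0, 0, -0.18]], [[90, 262, 70], [0, 0, -0.22]], [[105, 305, 70], [0, 0, -0.26]], [[120, 348, 65], [0, 0, -0.31]], [[134, 389, 60], [0, 0, -0.345]]]}}

```text
t: 26.05
eef_pos: [0.6032, 0.1663, 0.1582]
ee_rot: [[-0.003, 0.97, -0.241], [-0.0, -0.241, -0.97], [-1.0, -0.002, 0.001]]
ft_force: [0.8, -0.4, -4.4]
opening: 0.578
```

Call:
{"fn": "drive_tool", "kwargs": {"plan": [[[5, 13, 0], [0, 0, -0.004]], [[5, 13, 0], [0, 0, -0.004]], [[5, 13, 0], [0, 0, -0.004]], [[5, 13, 0], [0, 0, -0.004]]]}}

```text
t: 26.45
eef_pos: [0.6082, 0.1762, 0.1598]
ee_rot: [[-0.001, 0.97, -0.244], [-0.0, -0.244, -0.97], [-1.0, -0.001, 0.001]]
ft_force: [-0.1, 0.2, -4.7]
opening: 0.579
```

```bash
python3 snap.py w15
```

```text
26.45 [608.1576 176.1733 159.8129] zyaw -104.13805074394729 F [-0.1433  0.2406 -4.69  ] 0.5792231239982915 [ 9.195  17.3588 80.0275 -0.0127 82.667  23.3347]
```

View pics/w15.png

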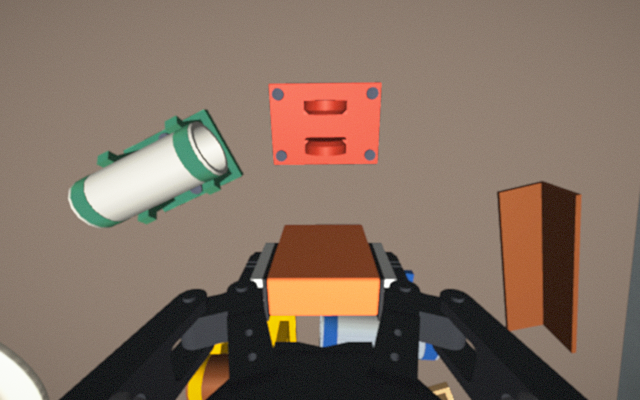

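```bash
python3 - <<'E'
import cv2
im=cv2.imread("pics/w15.png");cv2.imwrite("pics/w15c.png",cv2.resize(im[75:172,260:392],None,fx=6,fy=6,interpolation=cv2.INTER_CUBIC))
E
```

```text
(no output)
```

View pics/w15c.png

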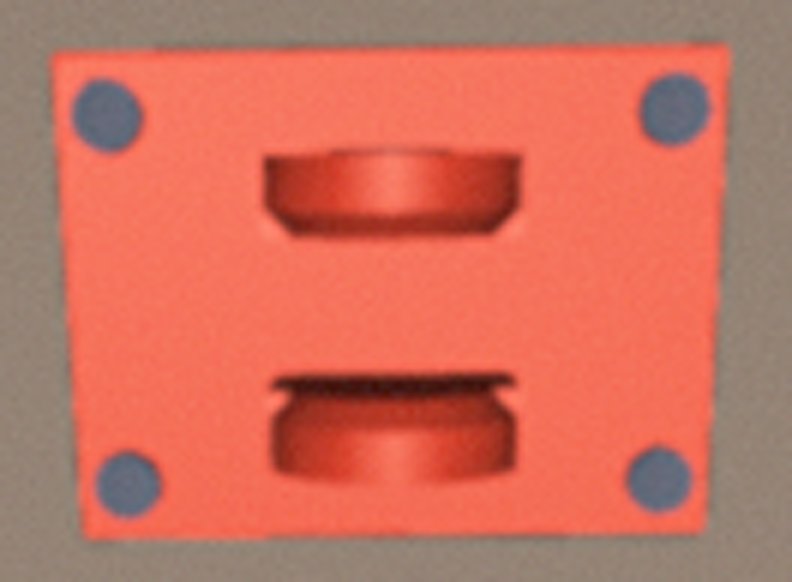

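```bash
python3 - <<'E'
from ov import *
Tc=M["wrist"]["tool_from_camera"]
obs=(np.array([[51,54],[730,46],[707,533],[85,539]],float)+.5)/6-.5+[260,75]
lugT=(np.array([[264,158],[521,158]],float)+.5)/6-.5+[260,75]
# base top
def P(q):
    dx,dy,dz,a=q;c,s=np.cos(a),np.sin(a)
    return np.array([[.1498+dx,dy+c*u-s*v,dz+s*u+c*v] for u,v in((-.055,-.04),(.055,-.04),(.055,.04),(-.055,.04))])
for fix in(None,.0,.0025,.005):
    f=(lambda q:(proj("wrist",P(q),Tc)-obs).ravel()) if fix is None else (lambda q:(proj("wrist",P([fix,*q]),Tc)-obs).ravel())
    s=least_squares(f,[0,0,-.06,0][(0 if fix is None else 1):],x_scale=[.01,.01,.01,.1][(0 if fix is None else 1):]);print(fix,s.x[:-1]*1000,np.degrees(s.x[-1]),np.abs(s.fun).max().round(2))
    q=s.x if fix is None else [fix,*s.x]
    # predict lug outlines: top inner edges y=±11.5,at bevel; top z=54 -> x=.1058
    dx,dy,dz,a=q;c,sn=np.cos(a),np.sin(a)
    for h in(.034,):
        L=np.array([[.1598-h+dx,dy+c*u-sn*v,dz+sn*u+c*v] for v in(-.0235,-.0155,.0155,.0235) for u in(-.02,.02)])
        print(((proj("wrist",L,Tc)+.5-[260,75])*6-.5).round(0).tolist())
    for h in(.054,):
        L=np.array([[.1598-h+dx,dy-sn*v,dz+c*v] for v in(-.0235,-.0155,.0155,.0235)])
        print(((proj("wrist",L,Tc)+.5-[260,75])*6-.5).round(0).tolist())
E
```

```text
None [  2.64     1.8442 -61.5098] -0.6234233614969388 0.21
[[261.0, 157.0], [525.0, 154.0], [263.0, 212.0], [524.0, 209.0], [269.0, 416.0], [521.0, 413.0], [271.0, 467.0], [520.0, 464.0]]
[[394.0, 153.0], [394.0, 213.0], [396.0, 433.0], [397.0, 487.0]]
0.0 [  1.8245 -61.5961] -0.6229555390483899 0.62
[[260.0, 156.0], [526.0, 153.0], [261.0, 212.0], [525.0, 209.0], [268.0, 418.0], [522.0, 415.0], [270.0, 469.0], [521.0, 466.0]]
[[394.0, 152.0], [394.0, 213.0], [396.0, 435.0], [397.0, 489.0]]
0.0025 [  1.8432 -61.5144] -0.6233987415843869 0.22
[[261.0, 157.0], [525.0, 153.0], [263.0, 212.0], [524.0, 209.0], [269.0, 416.0], [521.0, 414.0], [271.0, 467.0], [520.0, 464.0]]
[[394.0, 153.0], [394.0, 213.0], [396.0, 433.0], [397.0, 487.0]]
0.005 [  1.8618 -61.4316] -0.6238356833363763 0.61
[[262.0, 158.0], [524.0, 154.0], [264.0, 212.0], [523.0, 209.0], [270.0, 415.0], [520.0, 412.0], [272.0, 465.0], [519.0, 462.0]]
[[394.0, 154.0], [394.0, 213.0], [396.0, 431.0], [397.0, 485.0]]
```

```bash
python3 - <<'E'
from ov import *
Tc=M["wrist"]["tool_from_camera"]
obs=(np.array([[112,187],[552,187],[549,352],[115,352],[157,72],[513,72]],float)+.5)/8-.5+[280,165]
tz=.1602
def P(q):
    dx,dy,dz,a=q;c,s=np.cos(a),np.sin(a)
    return np.array([[x+dx,dy+c*u*.025-s*v*.01,dz+s*u*.025+c*v*.01] for x,u,v in((tz-.06,-1,-1),(tz-.06,1,-1),(tz-.06,1,1),(tz-.06,-1,1),(tz,-1,-1),(tz,1,-1))])
s=least_squares(lambda q:(proj("wrist",P(q),Tc)-obs).ravel(),[0,0,0,0],x_scale=[.01,.01,.01,.1]);print(s.x[:3]*1000,np.degrees(s.x[3]),s.fun.round(2))
d=np.load("pics/w13.npz");R=d["R"]
print("cmd shift in tool yz",R.T@np.array([-1.5,1,0]))
print("readback shift", R.T@(np.array([469.74,-224.86,0])-np.array([471.465,-224.816,0])))
E
```

```text
[ 3.6868 -2.1183  0.9686] 0.06618841080384003 [ 0.1   0.28 -0.12  0.3  -0.37  0.19  0.43  0.17 -0.17 -0.58  0.12 -0.57]
cmd shift in tool yz [ 0.0005 -1.3862 -1.1526]
readback shift [ 0.0002 -1.72   -0.1382]
```

Call:
{"fn": "drive_tool", "kwargs": {"plan": [[[9, 31, 0], [0, 0, 0.005]], [[17.5, 60.5, -10], [0, 0, 0.011]], [[17.5, 60.5, -40], [0, 0, 0.011]], [[17.5, 60.5, -65], [0, 0, 0.011]], [[17.5, 60.5, -72], [0, 0, 0.011]], [[17.5, 60.5, -72], [0, 0, 0.011]], [[17.5, 60.5, -72], [0, 0, 0.011]]]}}

```text
t: 27.2
eef_pos: [0.6266, 0.2374, 0.0899]
ee_rot: [[0.002, 0.972, -0.234], [0.0, -0.234, -0.972], [-1.0, 0.002, -0.001]]
ft_force: [-0.5, 0.1, -4.0]
opening: 0.572
```

```bash
python3 - <<'E'
from h import *
for i in range(3):
    s=ctrl.sense();print(s["eef_pos"]*1000)
E
python3 snap.py w16;python3 - <<'E'
import cv2
from bench import cams
im=cv2.imread("pics/w16.png");cv2.imwrite("pics/w16c.png",cv2.resize(im[130:330,230:420],None,fx=3,fy=3,interpolation=cv2.INTER_CUBIC))
a=cams.capture("scene")[:,:,::-1];cv2.imwrite("pics/s16.png",cv2.resize(a[70:190,340:460],None,fx=5,fy=5,interpolation=cv2.INTER_CUBIC))
b=cams.capture("side")[:,:,::-1];cv2.imwrite("pics/d16.png",cv2.resize(b[200:330,120:250],None,fx=4.5,fy=4.5,interpolation=cv2.INTER_CUBIC))
E
```

```text
[626.6015 237.4077  89.9076]
[626.6015 237.4077  89.9076]
[626.6015 237.4077  89.9076]
27.2 [626.6015 237.4077  89.9076] zyaw -103.50528745798884 F [-0.5213  0.0926 -3.9668] 0.572358505663402 [14.1692 24.1498 79.2072  0.0002 76.5428 27.6745]
```

View pics/w16c.png

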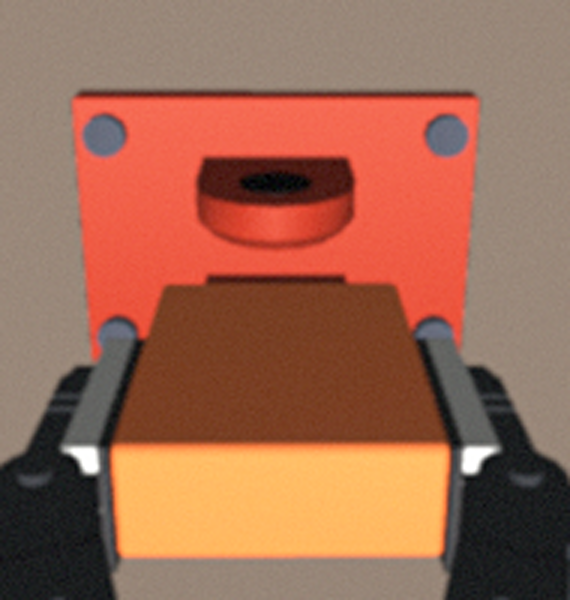

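View pics/s16.png

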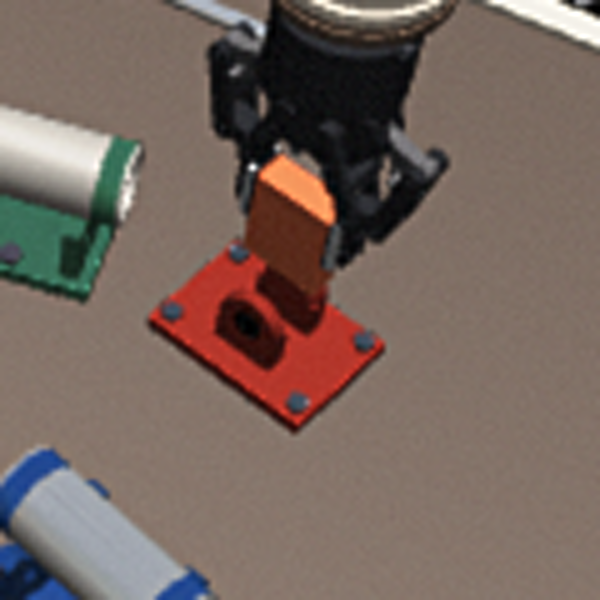

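View pics/d16.png

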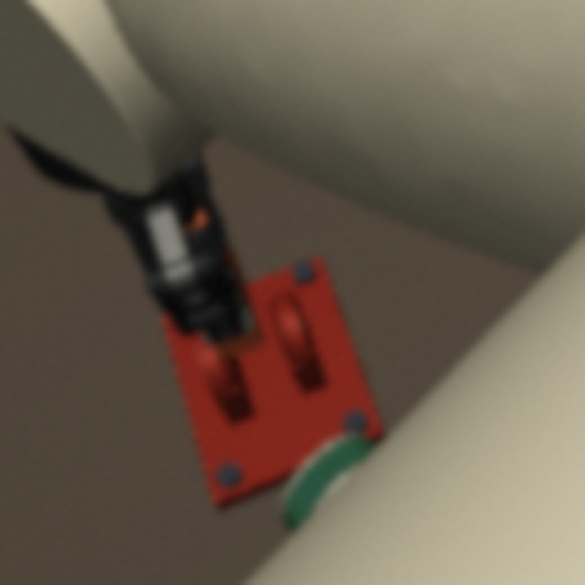

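```bash
python3 - <<'E'
from ov import *
Tc=M["wrist"]["tool_from_camera"];d=np.load("pics/w16.npz")
m=M["wrist"]
def back(uv,x): # tool pts at tool-x
    uv=(np.array(uv,float)+.5)/3-.5+[230,130]
    dd=np.c_[(uv[:,0]-m["cx"])/m["fx"],-(uv[:,1]-m["cy"])/m["fy"],-np.ones(len(uv))]@Tc[:3,:3].T
    o=Tc[:3,3];return (o+dd*((x-o[0])/dd[:,0])[:,None])*1000
tz=d["p"][2]
for dx in(.0026,.0037):
    print(dx,"near edge",back([(74,97),(480,97)],tz-.01+dx).round(1).tolist())
    print(" near lug face outer top arc (z~54) pt",back([(276,245)],tz-.054+dx).round(1).tolist(),"outer face arc foot/side",back([(203,158),(350,158)],tz-.010+dx).round(1).tolist(), "inner lug foot?",back([(207,277),(344,277)],tz-.01+dx).round(1).tolist())
for dx in(.0197+.0054,): print("foot near",back([(163,285),(400,285)],dx).round(1).tolist(),"top",back([(112,444),(449,444),(443,556),(120,556)],dx-.06).round(1).tolist())
E
```

```text
0.0026 near edge [[82.5, -55.8, -37.5], [82.5, 53.5, -37.4]]
 near lug face outer top arc (z~54) pt [[38.5, -1.3, -11.8]] outer face arc foot/side [[82.5, -21.6, -20.4], [82.5, 19.0, -20.4]] inner lug foot? [[82.5, -21.5, 15.2], [82.5, 18.2, 15.2]]
0.0037 near edge [[83.6, -56.1, -37.3], [83.6, 53.8, -37.2]]
 near lug face outer top arc (z~54) pt [[39.6, -1.3, -11.4]] outer face arc foot/side [[83.6, -21.7, -20.1], [83.6, 19.1, -20.1]] inner lug foot? [[83.6, -21.6, 15.6], [83.6, 18.2, 15.7]]
foot near [[25.1, -25.6, -7.8], [25.1, 25.5, -7.7]] top [[-34.9, -25.1, -8.9], [-34.9, 24.6, -8.8], [-34.9, 24.9, 11.4], [-34.9, -25.2, 11.4]]
```

Call:
{"fn": "drive_tool", "kwargs": {"plan": [[[-1.5, -1.2, -5], [0, 0, 0]], [[-1.5, -1.2, -12], [0, 0, 0]], [[-1.5, -1.2, -16], [0, 0, 0]], [[-1.5, -1.2, -20], [0, 0, 0]], [[-1.5, -1.2, -24], [0, 0, 0]], [[-1.5, -1.2, -24], [0, 0, 0]]]}}

```text
t: 27.95
eef_pos: [0.6242, 0.2366, 0.0635]
ee_rot: [[-0.001, 0.973, -0.233], [-0.0, -0.233, -0.973], [-1.0, -0.001, 0.0]]
ft_force: [-0.5, -0.2, -4.7]
opening: 0.576
```

```bash
python3 snap.py w17;python3 - <<'E'
import cv2
im=cv2.imread("pics/w17.png");cv2.imwrite("pics/w17c.png",cv2.resize(im[150:330,230:420],None,fx=4,fy=3.3,interpolation=cv2.INTER_CUBIC))
E
```

```text
27.95 [624.1534 236.5741  63.4923] zyaw -103.46290085847103 F [-0.5146 -0.2102 -4.696 ] 0.5764692245958863 [14.1501 25.1941 80.9703  0.0025 73.8993 27.6123]
```

View pics/w17c.png

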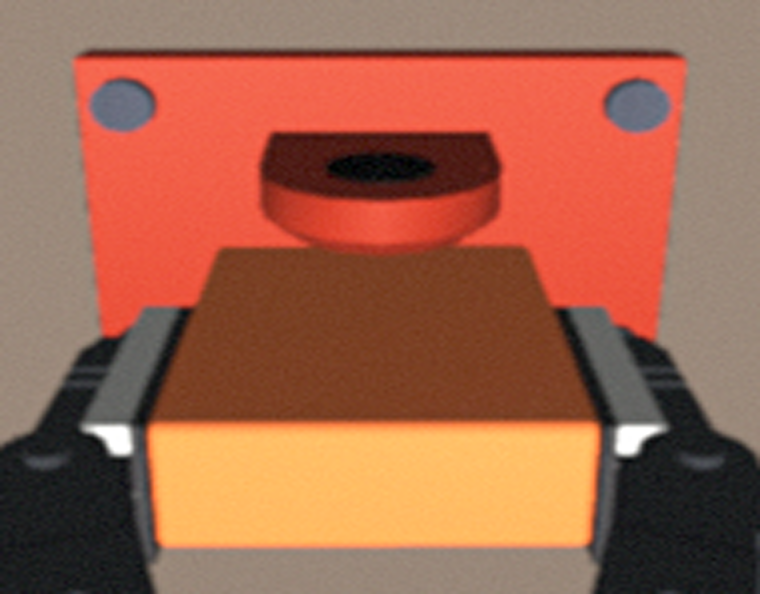

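Call:
{"fn": "drive_tool", "kwargs": {"plan": [[[1, 0, -4], [0, 0, 0]], [[1, 0, -9], [0, 0, 0]], [[1, 0, -14], [0, 0, 0]], [[1, 0, -18], [0, 0, 0]], [[1, 0, -22], [0, 0, 0]], [[1, 0, -24], [0, 0, 0]], [[1, 0, -24], [0, 0, 0]]]}}

```text
t: 28.7
eef_pos: [0.6253, 0.2366, 0.0399]
ee_rot: [[-0.001, 0.973, -0.233], [-0.0, -0.233, -0.973], [-1.0, -0.001, 0.0]]
ft_force: [0.2, -0.5, -5.1]
opening: 0.574
```

Call:
{"fn": "drive_tool", "kwargs": {"plan": [[[0, 0, -2], [0, 0, 0]], [[0, 0, -4], [0, 0, 0]], [[0, 0, -4], [0, 0, 0]]]}}

```text
t: 29.0
eef_pos: [0.6253, 0.2366, 0.036]
ee_rot: [[-0.0, 0.973, -0.233], [-0.0, -0.233, -0.973], [-1.0, -0.0, 0.0]]
ft_force: [-0.4, 0.3, -5.2]
opening: 0.578
```

Call:
{"fn": "drive_tool", "kwargs": {"plan": [[[0, 0, -1], [0, 0, 0]], [[0, 0, -2], [0, 0, 0]], [[0, 0, -3], [0, 0, 0]], [[0, 0, -3], [0, 0, 0]]]}}

```text
t: 29.4
eef_pos: [0.6254, 0.2366, 0.0331]
ee_rot: [[-0.0, 0.973, -0.233], [-0.0, -0.233, -0.973], [-1.0, -0.0, 0.0]]
ft_force: [-0.0, -0.8, -4.4]
opening: 0.576
```

Call:
{"fn": "drive_tool", "kwargs": {"plan": [[[0, 0, -1], [0, 0, 0]], [[0, 0, -2], [0, 0, 0]], [[0, 0, -2], [0, 0, 0]]]}}

```text
t: 29.7
eef_pos: [0.6255, 0.2367, 0.0313]
ee_rot: [[0.0, 0.973, -0.233], [0.0, -0.233, -0.973], [-1.0, 0.0, -0.0]]
ft_force: [-0.0, 0.5, -4.2]
opening: 0.576
```

Call:
{"fn": "drive_tool", "kwargs": {"plan": [[[0, 0, -0.5], [0, 0, 0]], [[0, 0, -1], [0, 0, 0]], [[0, 0, -1], [0, 0, 0]]]}}

```text
t: 30.0
eef_pos: [0.6255, 0.2367, 0.0313]
ee_rot: [[0.0, 0.973, -0.233], [0.0, -0.233, -0.973], [-1.0, 0.0, -0.0]]
ft_force: [-5.6, -1.2, 8.8]
opening: 0.581
```

```bash
python3 snap.py w18;python3 - <<'E'
import cv2
im=cv2.imread("pics/w18.png");cv2.imwrite("pics/w18c.png",cv2.resize(im[150:330,230:420],None,fx=4,fy=3.3,interpolation=cv2.INTER_CUBIC))
E
```

```text
30.0 [625.5055 236.7236  31.2891] zyaw -103.45721692359152 F [-5.5528 -1.1577  8.8316] 0.5805299986182101 [14.1337 26.9662 82.4432  0.0034 70.5626 27.5898]
```

View pics/w18c.png

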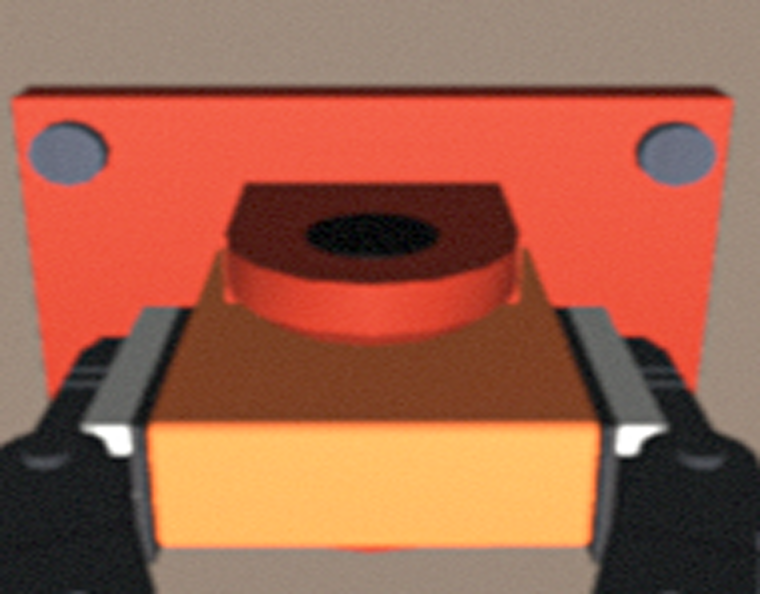

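Call:
{"fn": "drive_tool", "kwargs": {"plan": [[[0, 0, 0.5], [0, 0, 0]], [[0, 0, 0.5], [0, 0, 0]], [[0, 0, 0.5], [0, 0, 0]], [[0, 0, 0.5], [0, 0, 0]], [[0, 0, 5], [0, 0, 0]], [[0, 0, 35], [0, 0, 0]], [[0, 0, 75], [0, 0, 0]], [[-10, -25, 115], [0, 0, 0]], [[-15, -60, 130], [0, 0, 0]], [[-15, -60, 130], [0, 0, 0]]], "gripper": 75}}

```text
t: 31.05
eef_pos: [0.6112, 0.1739, 0.164]
ee_rot: [[0.005, 0.972, -0.235], [-0.0, -0.235, -0.972], [-1.0, 0.005, -0.001]]
ft_force: [0.1, -0.1, -0.5]
opening: 0.882
```

```bash
python3 snap.py w19;python3 - <<'E'
import cv2
im=cv2.imread("pics/w19.png");cv2.imwrite("pics/w19c.png",cv2.resize(im[60:190,240:410],None,fx=4.5,fy=4.5,interpolation=cv2.INTER_CUBIC))
E
```

```text
31.05 [611.1735 173.8647 164.0139] zyaw -103.57770149474592 F [ 0.0524 -0.1341 -0.4757] 0.882201636595539 [ 8.9632 17.2839 79.6301 -0.0501 82.818  22.5472]
```

View pics/w19c.png

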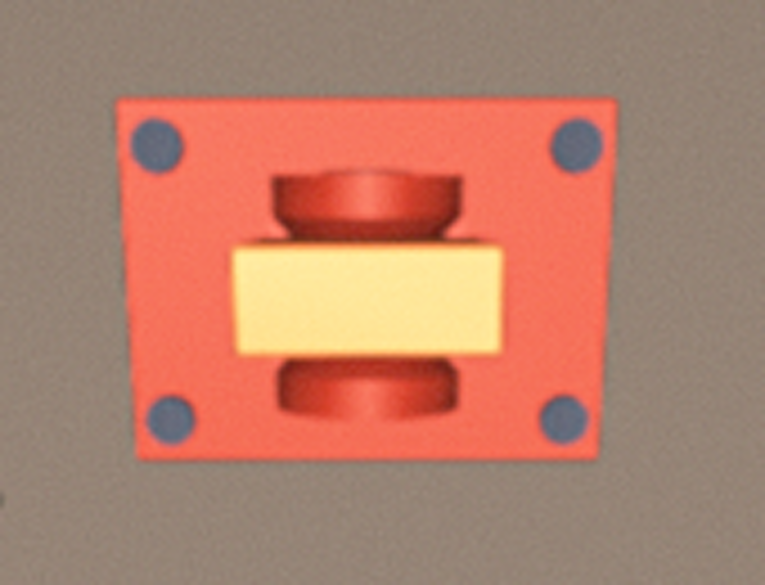

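Call:
{"fn": "drive_tool", "kwargs": {"plan": [[[-10, 10, 30], [0, 0, 0]], [[-40, 35, 55], [0, 0, 0]], [[-75, 66, 70], [0, 0, 0]], [[-110, 97, 80], [0, 0, 0]], [[-145, 128, 80], [0, 0, 0]], [[-180, 159, 80], [0, 0, 0]], [[-215, 190, 80], [0, 0, 0]], [[-245, 220, 80], [0, 0, 0]], [[-270, 250, 80], [0, 0, 0]], [[-290, 285, 80], [0, 0, 0]]]}}

```text
t: 32.1
eef_pos: [0.3183, 0.463, 0.2401]
ee_rot: [[-0.0, 0.973, -0.232], [-0.0, -0.232, -0.973], [-1.0, -0.0, 0.0]]
ft_force: [1.8, 0.3, -0.1]
opening: 0.881
```

```bash
python3 - <<'E'
import cv2
from bench import cams
for n in("scene","side"): cv2.imwrite(f"pics/{n}9.png",cams.capture(n)[:,:,::-1])
E
sed -e 's/{n}0.png/{n}9.png/' -e 's/\[("Y",.*\]:/[("Y",(.4733,-.0108,-.252),(.4733,-.0108,-.252)),("B",(.628,.0185,-.295),(.6274,.0188,-.295)),("G",(.4691,.2341,.194),(.4691,.2341,.194))]:/' m3.py > m4.py; python3 m4.py
```

```text
Y ('scene', 'side') [472.7607 -10.0124] -13.984672674295668 axial/lat vs rest mm -0.7136441305473386 0.6339550460198657 -224.97109985351562
Y ('scene',) [472.4196  -9.0111] -11.901701573868992 axial/lat vs rest mm -1.2304126454365598 1.5688898353405054 -116.92993927001953
Y ('side',) [473.3031 -10.1644] -15.632456406840499 axial/lat vs rest mm -0.16824141094817474 0.6128989973157485 -111.12336730957031
B ('scene', 'side') [626.7743  19.1172] -15.64440660845203 axial/lat vs rest mm -0.688088095588988 0.13666873147669012 -215.3492889404297
B ('scene',) [626.5583  18.1929] -15.879935013091185 axial/lat vs rest mm -0.6434761926886858 -0.8142494840500369 -113.21810150146484
B ('side',) [626.9852  20.268 ] -17.61968988819443 axial/lat vs rest mm -0.8397046919928349 1.2735366276062194 -106.74751281738281
G ('scene', 'side') [466.2474 232.1278] 13.204063749229729 axial/lat vs rest mm -3.227654346651612 -1.2685114719221182 -144.21234130859375
G ('scene',) [466.7161 231.1339] 10.504297759480762 axial/lat vs rest mm -2.8847172211883163 -2.4817624948999226 -110.79861450195312
G ('side',) [482.6944 235.5537] 14.08821095394178 axial/lat vs rest mm 13.539344693124004 -1.8991008184973044 -38.607032775878906
```

View pics/scene9.png

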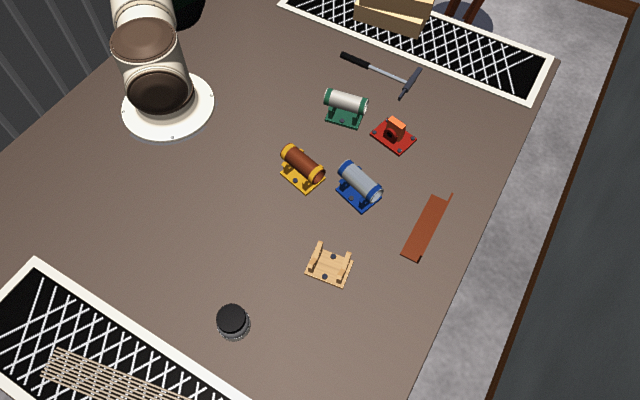

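View pics/side9.png

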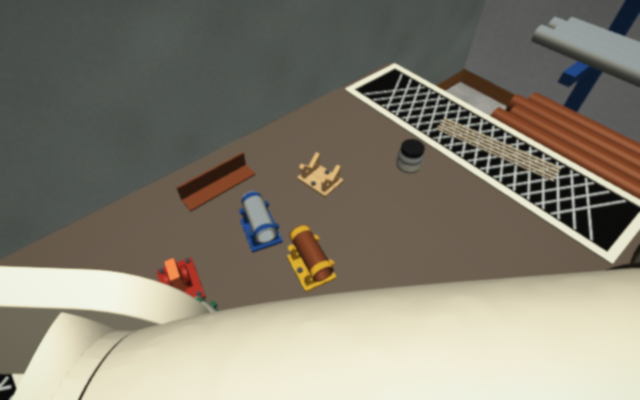

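```bash
python3 - <<'E'
from bench import ctrl
print(ctrl.sense()["t"],ctrl.close_job())
E
```

```text
the job is handed in; nothing more can be done
32.2 None
```

The job was handed in at t = 32.2 s. All three pipes lie on the rests of their own colour, and the copper spacer stands between the clevis lugs.

**How it was done:** I parked the blue pipe on the wooden rest. The yellow pipe then went to the yellow rest, the green to the green rest, and the blue from the parking spot to the blue rest. No pipe touched the bench. The spacer went in last. I left the jar alone, and the wooden rest is empty again.

**Pipes:** The wrist pictures taken after each release show the pipes seated in their Vs and centred along the rest to about 1 mm. The last scene picture confirms the colours.

**Spacer:** It was pushed down until the upward force rose. The tool height was then 10 mm above where it had gripped the spacer on the bench, which matches the clevis base thickness. The wrist picture after release shows it centred on the lugs.

**Checks that disagreed or could not be made:**
- The scene camera put the green pipe about 3 mm off centre along its axis, while the wrist view showed it centred to within about 1 mm. I trusted the wrist view because it sees pipe and rest together.
- The arm hid the green pipe from the side camera in the last picture, so that view could not confirm it.
- The wrist and fixed cameras differed by about 2 mm in x and 2.5 to 3.5 mm in height. I worked around this by measuring relative positions within the wrist pictures.

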